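Make up the fold-out show tray and stand the carved plaque in it

TASK

Get the carving ready for show. First swing the left and right end walls of the fold-out plywood tray fully upright by their tabs, leaving the front wall down; then stand the small carved plaque upright on one of its short ends on the tray floor, its broad faces parallel to the tray's fixed back wall, and let go of it; last, swing the front wall fully upright to close the tray. The plaque must still be standing at the end; leave the other things on the bench where they are.

Things in the scene. Friction and masses are not known exactly. Their poses are not given: they have to be found in the camera images.
- tray: Fold-out plywood show tray, fixed to the bench. Origin: centre of the floor board's underside, on the bench; x points to the fixed back wall (away from the robot), y to the left end wall, z up. Floor 120 (x) by 160 mm (y), top 14 mm up. Back wall's inner face at x = +61 mm. Front (-x), left (+y) and right (-y) walls are hinged; upright, wall tops are 72 mm and tabs 108 mm up.
- wall_front (a joint): Front hinged plywood wall: 0 = lying out flat, 1.571 = fully upright, at a stop. Its stiff hinge stays where left; about 1 N at the tab moves it (press on past upright to bring it home). Hinge line 8 mm above the bench, along tray y at tray x = -65.5 mm (robot side), wall 182 mm long. The 9 mm thick wall reaches 4 to 64 mm from the hinge line, its hand tab (30 mm wide, at mid-length) on to 100 mm.
- wall_left (a joint): Left end hinged plywood wall: 0 = lying out flat, 1.571 = fully upright, at a stop. Its stiff hinge stays where left; about 1 N at the tab moves it (press on past upright to bring it home). Hinge line 8 mm above the bench, along tray x at tray y = +85.5 mm, wall 120 mm long. The 9 mm thick wall reaches 4 to 64 mm from the hinge line, its hand tab (30 mm wide, at mid-length) on to 100 mm.
- wall_right (a joint): Right end hinged plywood wall: 0 = lying out flat, 1.571 = fully upright, at a stop. Its stiff hinge stays where left; about 1 N at the tab moves it (press on past upright to bring it home). Hinge line 8 mm above the bench, along tray x at tray y = -85.5 mm, wall 120 mm long. The 9 mm thick wall reaches 4 to 64 mm from the hinge line, its hand tab (30 mm wide, at mid-length) on to 100 mm.
- tab_front (a point): Centre of this wall's hand tab, 82 mm from its hinge line; the tab's 30 mm width runs along the hinge line. Front wall.
- tab_left (a point): Centre of this wall's hand tab, 82 mm from its hinge line; the tab's 30 mm width runs along the hinge line. Left end wall.
- tab_right (a point): Centre of this wall's hand tab, 82 mm from its hinge line; the tab's 30 mm width runs along the hinge line. Right end wall.
- plaque: Wooden relief plaque, 110 x 64 x 24 mm, about 130 g, border and rosette carved on one broad face, lying face up on the block. Origin at its centre; x along the 110 mm length, y along the 64 mm width, z out of the carved face. Either short end (64 x 24 mm) may be the foot, and the carved face may look either way.
- block: Finishing block under the plaque: 90 x 40 mm, 20 mm high, rubber top, does not move. Same x and y directions as the plaque, whose sides overhang it by about 12 mm. Origin: centre of its underside.
- blank: Bystander: uncarved narrow wooden blank 170 x 45 x 24 mm lying on the bench; origin centre of its underside.
- mug: Bystander: white mug, 80 mm across, 95 mm high; origin centre of its underside.
- gouge: Bystander: carving tool with wooden handle and steel shaft, 150 mm long, lying on the bench; origin near mid-length.
- oil: Bystander: amber oil bottle, 60 mm across, 110 mm high; origin centre of its underside.
- bowl: Bystander: turned dark wooden piece, bowl-shaped, 116 mm across, 45 mm high; origin centre of its underside.
- mallet: Bystander: hammer lying on the bench, 260 mm long; origin under its middle.
- wax: Bystander: low round metal tin, 70 mm across, 50 mm high; origin centre of its underside.
Not all that is in view belongs to the job. Leave any blue or white look-alike of the plaque alone.

How it is judged:
On the way, in this order (a step that is already met when the one before it is completed fails the run):
1. the left and right end walls are fully upright (value of joint each of wall_left, wall_right above 1.45 rad), for 0.2 s.
2. the plaque stands let go on the tray floor while the front wall is still down (angle between the x axis of plaque and the z axis of tray, either way round below 0.07 rad and angle between the z axis of plaque and the x axis of tray, either way round below 0.3 rad and z of plaque in the frame of tray between 0.064 and 0.075 m and x of plaque in the frame of tray between -0.05 and 0.05 m and y of plaque in the frame of tray between -0.052 and 0.052 m and contact force between the fingers and plaque below 0.3 N and linear speed of plaque below 0.02 m/s and value of joint wall_front below 1.2 rad), for 0.2 s.
At the end, for the whole second after the job is handed in: All three hinged walls are within about 7 degrees of upright (joint above 1.45 rad); the plaque stands on a short end on the tray floor inside the walls (long axis within 0.07 rad of vertical, broad faces within 0.3 rad of parallel to the back wall), at rest and released (all of step 1 and value of joint wall_front above 1.45 rad and angle between the x axis of plaque and the z axis of tray, either way round below 0.07 rad and angle between the z axis of plaque and the x axis of tray, either way round below 0.3 rad and z of plaque in the frame of tray between 0.064 and 0.075 m and x of plaque in the frame of tray between -0.05 and 0.05 m and y of plaque in the frame of tray between -0.052 and 0.052 m and contact force between the fingers and plaque below 0.3 N and linear speed of plaque below 0.02 m/s); the robot touches nothing.
It fails at once if a bystander is moved by more than 40 mm (distance of any of blank, mug, gouge, oil, bowl, mallet, wax from where it was at the start of the episode above 0.04 m).
It also fails if it takes over 69 s, if anything falls off the work surface, if the arm or the gripper's body presses on something with over 40 N, if the wrist force passes 120 N, or if a joint passes its speed limit or range.

ROBOT

A 6-joint arm with a two-finger parallel gripper is mounted at the origin on the work surface. World frame = base frame: x ahead of the robot, y to its left, z up, the work surface at z = 0. Lengths are in m, angles in rad, forces in N, time in s.
With the tool pointing down it reaches from about 0.4 to 0.825 m from the base axis. Payload 7 kg.
Tool frame: the origin (TCP) lies at the very end of the fingers, on their centre line; the grasp point (between the pads) lies 19 mm behind it (tcp_to_grasp is the distance from the TCP to the grasp point, in m); x points along the fingers, z is the direction in which the jaws open and shut, and the axes are right-handed (so a half turn about x gives the same grasp; the last joint's range is limited). The gripper opens to 88 mm and grips with 3 to 60 N. Pads are 19 mm wide; open, the fingers measure 130 mm over their backs; the gripper's body (78 mm by 193 mm) begins 47 mm behind the grasp point.
Start: joints at [-1.012, 0.359, 0.012, 0, -1.224, -0.288], TCP at [0.181, -0.65, 0.227] pointing down, gripper open.
Joint ranges: [-3.07, 3.07], [-1.43, 2.12], [-1.02, 1.25], [-3.03, 1.67], [-3.05, -0], [-3.03, 3.03]. Speed limits (rad/s): [2.39, 2.39, 3.01, 3.14, 3.14, 3.14].

INTERFACE

Orientations are given as [roll, pitch, yaw] about the fixed x, y, z axes, in that order (R = Rz(yaw) Ry(pitch) Rx(roll)).
In Python, from station import get_state, grab_frame, job_done, tcp_to_grasp gives the robot as it stands. The module is installed in compiled form; this text tells all that it offers.
- The arm moves only by the shell command python3 -m crank 'ROWS' [FORCE]. ROWS is JSON, a list of rows, each a list of 7 numbers: the shift along the tool's x, y, z in m, then the turn, a rotation vector about the tool's x, y, z in rad, then the opening, from 0 (shut) to 1 (fully open). In form: [[x, y, z, wx, wy, wz, fingers], ...]. A call has 1 to 10 rows; each row is the pose to reach, as a shift and turn from the pose commanded when the call began, along the tool's axes at that moment; what a row does not reach only later rows make up. A row lasts 1/8 s, in which the tool goes at most 62.5 mm and 10.7 degrees, less where a joint would pass 70% of its speed; a pose out of reach is approached as far as the arm can. A call with a gripper value outside its range is refused whole. The fingers move at their own pace and stop on an object; FORCE is the grip in N (left out, the last holds). Time passes only in rows, so rows that repeat a pose let the fingers close. It gives the time, the measured TCP pose, the force and the opening at its end, in the units of the state.
- get_state(): the state, without advancing time (a new reading comes with each control period).
- grab_frame(name): name is "scene" or "top"; returns a dict with "pixels" (400x640x3 uint8, red, green, blue), "vfov" (degrees; the focal length in pixels is half the picture's height over the tangent of half this angle, whatever the lens; pixels are square), "cx", "cy" (the principal point, pixels), "k1" (the pictures are not rectified: a ray, as slopes to the right and down, at radius r is drawn at 1 + k1 r^2 times it, then the intrinsics apply), "extrinsics" (4x4, takes a point from world to camera coordinates). Camera axes: x right, y up, looking along -z (the intrinsics and any distortion apply to the point x, -y, -z); pixel columns grow to the right and rows downward; lengths in m; the calibration is good to about 2 mm. A picture is of the moment at which its call begins. There is no depth.
- job_done(): hands the job in, once; it reports no verdict.
The state is a dict: "t": time; "q": joint angles; "qd": joint speeds; "joint_efforts": joint torques, N m; "eef_pos": TCP position; "ee_rot": TCP orientation; "force": force on the tool from outside, world axes, zero at the start; "moment": the same for the moment, N m; "width": finger opening in m.
Only numpy, scipy, OpenCV 4.12 (cv2) and the standard library are available. Lean on these libraries where they do the work, as an engineer would, in place of code of your own. Each camera call takes 0.05 s, during which the arm holds its last target.

## Working session

There is one attempt and no reset: what is moved stays moved. The work goes in short steps, Python scripts to look and compute and a shell command to move; the robot and the scene stay as the last step left them, time stands still between calls to the robot, and variables do not carry over. Pictures are saved under pics/ and viewed, and the job is handed in when it is done.

```bash
mkdir -p pics; python3 - <<'E'
from station import *
import cv2
s=get_state();print({k:(v if not hasattr(v,'tolist') else v.tolist()) for k,v in s.items()}, tcp_to_grasp)
for n in("scene","top"):
    f=grab_frame(n);cv2.imwrite(f"pics/{n}0.png",f["pixels"][:,:,::-1]);print(n,f["vfov"],f["cx"],f["cy"],f["k1"],f["extrinsics"])
E
```

```text
{'t': 0.0, 'q': [-1.0118814281666009, 0.3593699988945744, 0.01105031737003125, -0.00035654093607600005, -1.2240962420179797, -0.2881156370391346], 'qd': [-0.00012747076374620424, -0.00046494374265724283, 0.002313761712454694, -0.0013336796687839058, 0.0004907956377841398, -0.00031444797308588545], 'joint_efforts': [-0.0012111725663999096, -58.27175259590149, 29.304563999176025, 6.996963322162628, 0.006821842835051939, -0.0001434865180272027], 'eef_pos': [0.18041554280466446, -0.649928089510064, 0.22562873932839783], 'ee_rot': [0.0840759035633335, 1.5691424006927162, 1.9255500691813228], 'force': [0.303634357767344, 0.23565851320852876, 0.7434879397959416], 'moment': [0.05350966814135248, -0.004721896381714901, -0.02255677902722248], 'width': 0.08775690605212384} 0.0188
scene 45.34182454125987 327.03792938796073 198.81139266730807 -0.10971285441427577 [[ 0.87053916  0.49206975 -0.00537833 -0.49837973]
 [-0.35999345  0.64425346  0.67479049  0.13515045]
 [ 0.33550899 -0.58549538  0.73798975 -1.5163279 ]
 [ 0.          0.          0.          1.        ]]
top 47.4064087142045 319.0413681156811 196.19962512831944 -0.06000542696335844 [[ 0.01833286 -0.99962316 -0.0204317   0.0411422 ]
 [ 0.99176595  0.01559068  0.12711108 -0.57759515]
 [-0.12674464 -0.02259377  0.99167803 -1.49438152]
 [ 0.          0.          0.          1.        ]]
```

View pics/scene0.png

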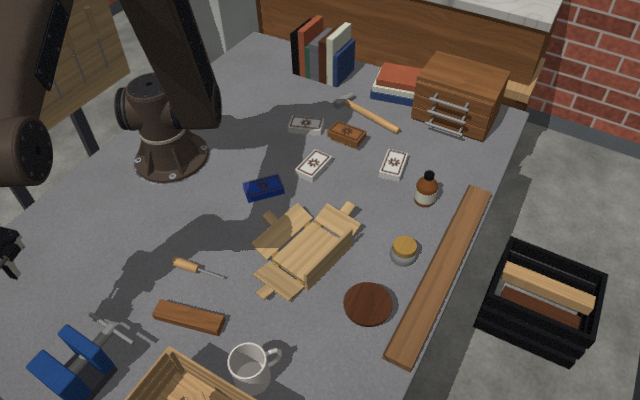

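View pics/top0.png

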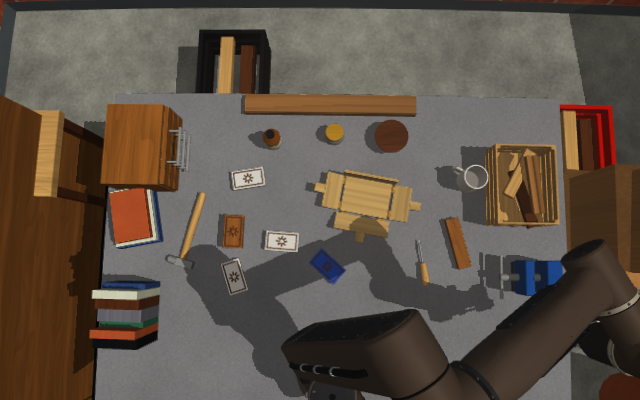

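Candidates for the plaque in top (u,v): whites at (247,178), (282,240); grey at (233,276), in shadow; blue at (327,265); brown wood at (233,231), which is (347,133) in scene. The blank at (456,243) is uncarved. The description fits the brown one, so I'll check it in a close crop.

```bash
python3 - <<'E'
import cv2,numpy as np
a=cv2.imread("pics/top0.png");b=cv2.imread("pics/scene0.png")
c=cv2.resize(a[195:300,185:305],None,fx=3.3,fy=3.3,interpolation=cv2.INTER_CUBIC)
d=cv2.resize(b[100:180,280:400],None,fx=3.3,fy=3.3,interpolation=cv2.INTER_CUBIC)
h=max(c.shape[0],d.shape[0]);d=cv2.copyMakeBorder(d,0,h-d.shape[0],0,0,0);
cv2.imwrite("pics/c1.png",np.hstack([c[:h],d]))
t=cv2.resize(a[160:250,300:430],None,fx=6,fy=6,interpolation=cv2.INTER_CUBIC);cv2.imwrite("pics/c2.png",t)
E
```

```text
(no output)
```

View pics/c1.png

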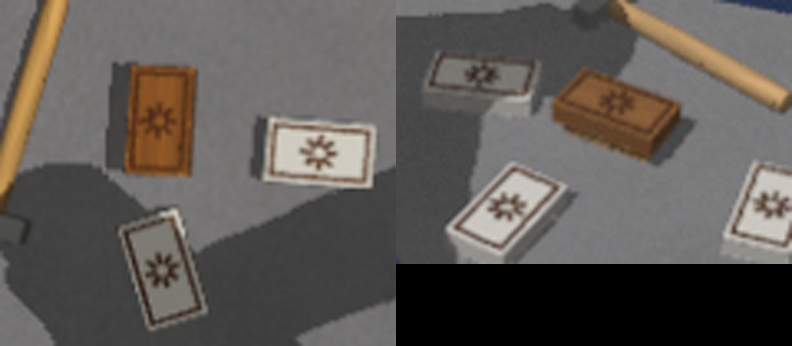

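View pics/c2.png

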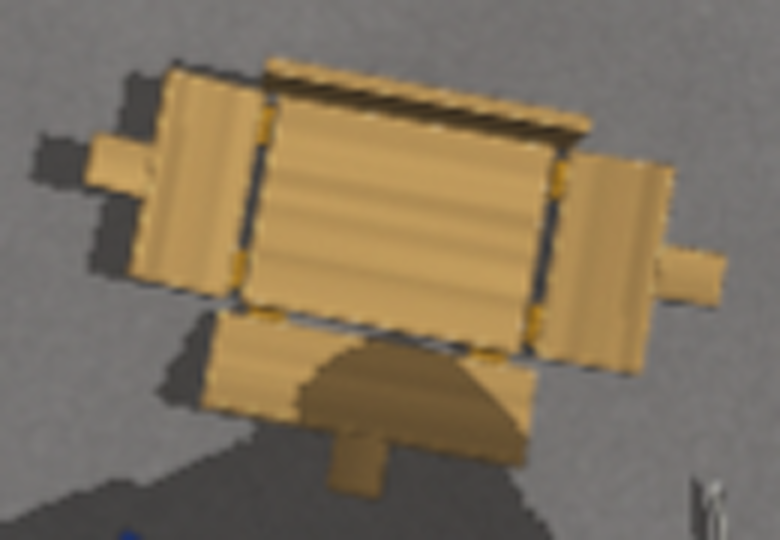

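The crop confirms it: the brown carved plaque at top (233,231) sits on a wooden block, and the others are white (one in shadow) or blue. Next I measure the tray and the plaque.

```bash
cat > h.py <<'E'
from station import *
import numpy as np, cv2
from scipy.spatial.transform import Rotation as R
def cam(n):
    f=grab_frame(n);h=f["pixels"].shape[0];fl=h/2/np.tan(np.radians(f["vfov"]/2))
    return f,np.array([[fl,0,f["cx"]],[0,fl,f["cy"]],[0,0,1.]]),np.array([f["k1"],0,0,0,0.]),f["extrinsics"]
def ray(c,uv):
    f,K,D,E=c
    s=cv2.undistortPoints(np.array(uv,float).reshape(-1,1,2),K,D).reshape(-1,2)
    d=np.c_[s[:,0],-s[:,1],-np.ones(len(s))]@E[:3,:3]
    return -E[:3,:3].T@E[:3,3],d
def plane(c,uv,z):
    o,d=ray(c,uv);return o+d*((z-o[2])/d[:,2])[:,None]
def tri(c1,p1,c2,p2):
    o1,d1=ray(c1,p1);o2,d2=ray(c2,p2);out=[]
    for a,b in zip(d1,d2):
        t=np.linalg.lstsq(np.c_[a,-b],o2-o1,rcond=None)[0];x,y=o1+a*t[0],o2+b*t[1];out.append(np.r_[(x+y)/2,np.linalg.norm(x-y)])
    return np.array(out)
def proj(c,P):
    f,K,D,E=c;q=np.asarray(P).reshape(-1,3)@E[:3,:3].T+E[:3,3]
    return cv2.projectPoints(q*[1,-1,-1],np.zeros(3),np.zeros(3),K,D)[0].reshape(-1,2)
E
python3 - <<'E'
from h import *
np.set_printoptions(precision=4,suppress=True)
t=cam("top");s=cam("scene")
def mask(c,box,lo,hi):
    im=c[0]["pixels"];m=cv2.inRange(cv2.cvtColor(im,cv2.COLOR_RGB2HSV),lo,hi)
    k=np.zeros_like(m);x0,y0,x1,y1=box;k[y0:y1,x0:x1]=m[y0:y1,x0:x1];return k
m=mask(t,(215,205,250,256),(4,110,60),(22,255,255))
cs,_=cv2.findContours(m,0,2);ct=max(cs,key=cv2.contourArea)
P=plane(t,ct.reshape(-1,2),0.044)
r=cv2.minAreaRect((P[:,:2]*1000).astype(np.float32));print("plaque rect mm",r,cv2.boundingRect(ct))
def uv(p):return [(300+(x+.5)/6-.5,160+(y+.5)/6-.5) for x,y in p]
F=plane(t,uv([(275,95),(555,148),(522,350),(245,302)]),0.014);print(F,np.linalg.norm(np.diff(F,axis=0),axis=1))
d=F[0]-F[1]+F[3]-F[2];yaw=np.arctan2(-d[0],d[1]);d2=F[0]-F[3]+F[1]-F[2];print(F.mean(0),"yaw",yaw,np.arctan2(d2[1],d2[0]))
print("tabs L,R,F at z .008 (centers of crop)",plane(t,uv([(118,165),(692,277),(358,464)]),0.012))
im=s[0]["pixels"][180:320,230:380,::-1];cv2.imwrite("pics/c3.png",cv2.resize(im,None,fx=5,fy=4.2 if 0 else 4,interpolation=cv2.INTER_CUBIC))
E
```

```text
plaque rect mm ((454.2713317871094, 335.7503967285156), (65.83243560791016, 108.06210327148438), 89.28556060791016) (223, 215, 21, 33)
[[ 0.6531 -0.0377  0.014 ]
 [ 0.6249 -0.1975  0.014 ]
 [ 0.5092 -0.1787  0.014 ]
 [ 0.5339 -0.022   0.014 ]] [0.1623 0.1172 0.1586]
[ 0.5803 -0.109   0.014 ] yaw -0.16560054249955386 -0.14594288458259255
tabs L,R,F at z .008 (centers of crop) [[ 0.6115  0.0514  0.012 ]
 [ 0.5524 -0.2754  0.012 ]
 [ 0.4436 -0.0868  0.012 ]]
```

View pics/c3.png

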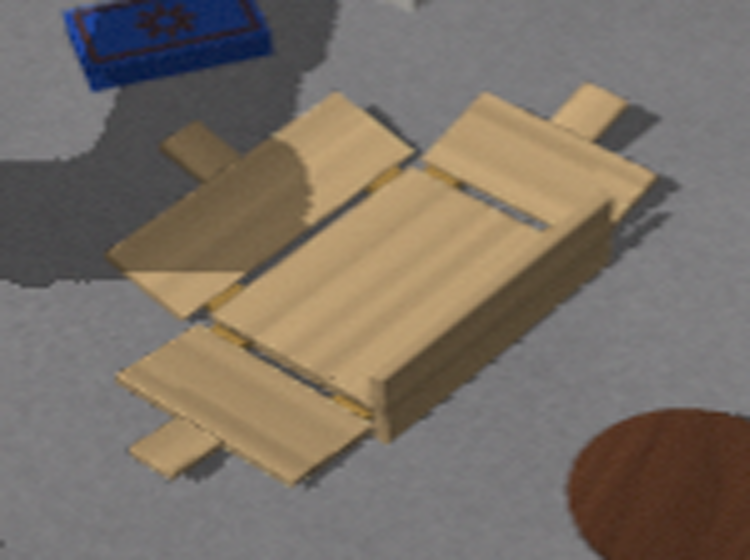

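```bash
cat >> h.py <<'E'
np.set_printoptions(precision=4,suppress=True)
YAW=-0.158; C=np.array([0.5803,-0.109,0]); RT=R.from_euler('z',YAW).as_matrix()
def tw(p): return C+RT@np.array(p,float)
def pose():
    s=get_state();return np.array(s["eef_pos"]),R.from_euler('xyz',s["ee_rot"]).as_matrix(),s
def down(jaw):  # tool down, jaw axis
    x=np.array([0,0,-1.]);z=np.array(jaw,float);z/=np.linalg.norm(z);return np.c_[x,np.cross(z,x),z]
def delta(P,M):
    p,A,s=pose();
    print("shift",A.T@(np.array(P)-p),"rot",R.from_matrix(A.T@M).as_rotvec())
E
python3 - <<'E'
from h import *
p,A,s=pose();print(p);print(A)
t=cam("top");s=cam("scene")
def uv(p):return [(300+(x+.5)/6-.5,160+(y+.5)/6-.5) for x,y in p]
def sv(p):return [(230+x/5,180+y/4) for x,y in p]
# tab tips corners: left(2 outer), right(2), front(2)
T=uv([(93,135),(85,183),(726,255),(718,307),(329,489),(378,498)])
S=sv([(627,102),(580,84),(173,478),(128,450),(160,143),(197,121)])
X=tri(t,T,s,[S[0],S[1],S[2],S[3],S[5],S[4]]);print(X)
for x in X: print((RT.T@(x[:3]-C)).round(4))
# walls outer corners: left wall far/near, right wall, front wall
T=uv([(172,68),(132,275),(675,168),(640,374),(205,408),(525,466)])
S=sv([(657,180),(485,93),(292,485),(117,377),(338,93),(107,257)])
X=tri(t,T,s,S)
for x in X: print(x[3],(RT.T@(x[:3]-C)).round(4))
E
```

```text
[ 0.1805 -0.6501  0.226 ]
[[-0.0004 -0.9636 -0.2675]
 [ 0.001  -0.2675  0.9636]
 [-1.      0.0001  0.0011]]
[[ 0.6244  0.0654  0.0429  0.0015]
 [ 0.5956  0.0684  0.0434  0.0021]
 [ 0.5648 -0.2921  0.0222  0.0019]
 [ 0.5352 -0.2872  0.023   0.0019]
 [ 0.4294 -0.0676  0.0471  0.0031]
 [ 0.4245 -0.0947  0.049   0.0022]]
[0.0161 0.1792 0.0429]
[-0.0128  0.1776  0.0434]
[ 0.0135 -0.1833  0.0222]
[-0.0165 -0.1831  0.023 ]
[-0.1555  0.0171  0.0471]
[-0.1561 -0.0104  0.049 ]
0.001329228670477249 [0.0636 0.1426 0.0297]
0.002226793198148232 [-0.0565  0.1445  0.0324]
0.0016791958431801735 [ 0.0586 -0.1486  0.0159]
0.0021167122188216103 [-0.0608 -0.1464  0.0175]
0.005256331281798765 [-0.1218  0.0926  0.0325]
0.003660692628005622 [-0.1233 -0.0886  0.0305]
```

```bash
sed -i 's/^YAW=-0.158; C=np.array(\[0.5803,-0.109,0\])/YAW=-0.167; C=np.array([0.5803,-0.1075,0])/' h.py
python3 - <<'E'
from h import *
M=down(-RT[:,0]);print(M)
for z in(.15,.006): P=tw([0,-.0855-.0836,z]);print(P);delta(P,M)
E
```

```text
[[ 0.     -0.1662 -0.9861]
 [ 0.     -0.9861  0.1662]
 [-1.     -0.      0.    ]]
[ 0.5522 -0.2742  0.15  ]
shift [ 0.0763 -0.4587  0.2629] rot [-1.133   0.0006  0.0003]
[ 0.5522 -0.2742  0.006 ]
shift [ 0.2203 -0.4588  0.2628] rot [-1.133   0.0006  0.0003]
```

```bash
python3 -m crank '[[0.0763,-0.4587,0.2629,-1.133,0,0,0.6],[0.0763,-0.4587,0.2629,-1.133,0,0,0.6],[0.0763,-0.4587,0.2629,-1.133,0,0,0.6],[0.0763,-0.4587,0.2629,-1.133,0,0,0.6],[0.0763,-0.4587,0.2629,-1.133,0,0,0.6],[0.0763,-0.4587,0.2629,-1.133,0,0,0.6],[0.0763,-0.4587,0.2629,-1.133,0,0,0.6],[0.0763,-0.4587,0.2629,-1.133,0,0,0.6],[0.0763,-0.4587,0.2629,-1.133,0,0,0.6],[0.0763,-0.4587,0.2629,-1.133,0,0,0.6]]' 12; python3 - <<'E'
from h import *
M=down(-RT[:,0]);P=tw([0,-.0855-.0836,.006]);delta(P,M);print(pose()[2]["q"])
E
```

```text
t: 1.55
eef_pos: [0.5536, -0.2724, 0.1495]
ee_rot: [-0.098, 1.57, 2.88]
force: [-0.1, 0.1, 0.3]
width: 0.0526
shift [0.1435 0.0021 0.0009] rot [0.0032 0.0009 0.0001]
[-0.1412  0.3233 -0.2251 -0.0001 -1.0233 -0.0225]
```

```bash
python3 -m crank '[[0.06,0.001,0,0,0,0,0.6],[0.11,0.002,0.001,0,0,0,0.6],[0.143,0.002,0.001,0,0,0,0.6],[0.143,0.002,0.001,0,0,0,0.6]]' 12; python3 - <<'E'
from h import *
t=cam("top");s=cam("scene")
a=cv2.resize(t[0]["pixels"][160:250,360:460,::-1],None,fx=4,fy=4);b=cv2.resize(s[0]["pixels"][230:320,210:310,::-1],None,fx=4,fy=4);cv2.imwrite("pics/r1.png",np.hstack([a,b]))
E
```

```text
t: 2.05
eef_pos: [0.5483, -0.2765, 0.005]
ee_rot: [-0.025, 1.565, 2.949]
force: [-0.4, -0.5, 0.7]
width: 0.0525
```

View pics/r1.png

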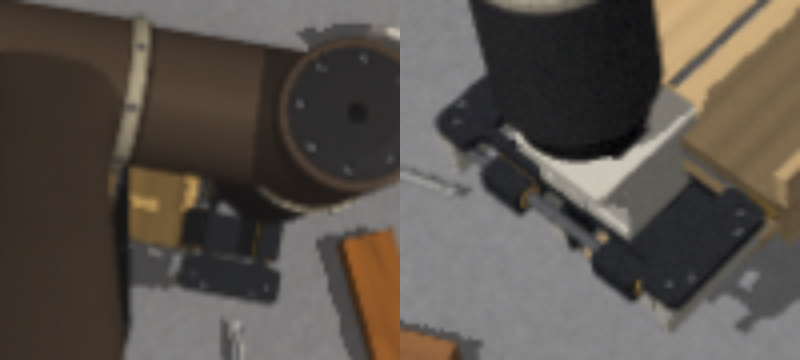

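```bash
python3 -m crank '[[0,0,0,0,0,0,0],[0,0,0,0,0,0,0],[0,0,0,0,0,0,0],[0,0,0,0,0,0,0]]' 12; python3 - <<'E'
from h import *
p,A,s=pose();print(RT.T@(p-C))
# arc deltas from current
r=.0836;th0=np.arctan2(p[2]+.011-.008,r)
th0=.10
for th in np.r_[np.arange(.25,1.6,.15),1.6,1.63]:
    d=tw([0,-.0855-r*np.cos(th),r*np.sin(th)])-tw([0,-.0855-r*np.cos(th0),r*np.sin(th0)])
    print(round(th,2),A.T@d)
E
```

```text
t: 2.65
eef_pos: [0.5517, -0.2764, 0.008]
ee_rot: [3.02, 1.569, -0.288]
force: [1.2, -1.9, 1.4]
width: 0.03
[-0.0002 -0.1713  0.008 ]
0.25 [-0.0123 -0.0022 -0.    ]
0.4 [-0.0242 -0.0062 -0.    ]
0.55 [-0.0354 -0.0119 -0.0001]
0.7 [-0.0455 -0.0192 -0.0001]
0.85 [-0.0545 -0.028  -0.0001]
1.0 [-0.062  -0.038  -0.0001]
1.15 [-0.068  -0.049  -0.0001]
1.3 [-0.0722 -0.0608 -0.0001]
1.45 [-0.0747 -0.0731 -0.0002]
1.6 [-0.0752 -0.0856 -0.0002]
1.6 [-0.0752 -0.0856 -0.0002]
1.63 [-0.0751 -0.0881 -0.0002]
```

```bash
python3 -m crank '[[-0.0123,-0.0022,0,0,0,0,0],[-0.0242,-0.0062,0,0,0,0,0],[-0.0354,-0.0119,0,0,0,0,0],[-0.0455,-0.0192,0,0,0,0,0],[-0.0545,-0.028,0,0,0,0,0],[-0.063,-0.038,0,0,0,0,0],[-0.069,-0.049,0,0,0,0,0],[-0.0735,-0.061,0,0,0,0,0],[-0.0757,-0.0735,0,0,0,0,0],[-0.0765,-0.086,0,0,0,0,0]]' 12; python3 - <<'E'
from h import *
p,A,s=pose();print(RT.T@(p-C),s["force"],A)
E
```

```text
t: 3.9
eef_pos: [0.5662, -0.1913, 0.0852]
ee_rot: [2.84, 1.568, -0.468]
force: [5.3, -3.2, -2.0]
width: 0.0297
[-0.     -0.085   0.0852] [ 5.2572 -3.1971 -2.0179] [[ 0.0022 -0.1656 -0.9862]
 [-0.0011 -0.9862  0.1656]
 [-1.      0.0007 -0.0023]]
```

Push home a few mm further, then open and rise.

```bash
python3 -m crank '[[0,-0.006,0,0,0,0,0],[0,-0.01,0,0,0,0,0],[0,-0.01,0,0,0,0,0]]' 12; python3 -m crank '[[0,0.006,0,0,0,0,0.3],[0,0.007,0,0,0,0,0.6],[0,0.007,0,0,0,0,0.6],[-0.05,0.007,0,0,0,0,0.6],[-0.08,0.007,0,0,0,0,0.6],[-0.08,0.007,0,0,0,0,0.6]]'; python3 - <<'E'
from h import *
p,A,s=pose();print(RT.T@(p-C),s["force"])
M=down(-RT[:,0])
for z in(.16,.02): delta(tw([0,.0855+.084*np.cos(.31),z]),M)
t=cam("top");s=cam("scene")
a=cv2.resize(t[0]["pixels"][150:250,300:440,::-1],None,fx=3,fy=3);b=cv2.resize(s[0]["pixels"][180:310,220:370,::-1],None,fx=2.5,fy=2.5)[:300];cv2.imwrite("pics/r2.png",np.hstack([a,b]))
E
```

```text
t: 4.28
eef_pos: [0.5674, -0.1839, 0.0852]
ee_rot: [2.04, 1.567, -1.267]
force: [3.9, -15.0, -0.3]
width: 0.0293
t: 5.03
eef_pos: [0.5665, -0.1882, 0.1662]
ee_rot: [-3.04, 1.567, -0.065]
force: [-0.4, 0.2, -1.1]
width: 0.0529
[-0.0001 -0.0819  0.1662] [-0.3547  0.1679 -1.1479]
shift [ 0.0063 -0.2474 -0.0002] rot [ 0.0004 -0.0035  0.0004]
shift [ 0.1463 -0.2473  0.0002] rot [ 0.0004 -0.0035  0.0004]
```

View pics/r2.png

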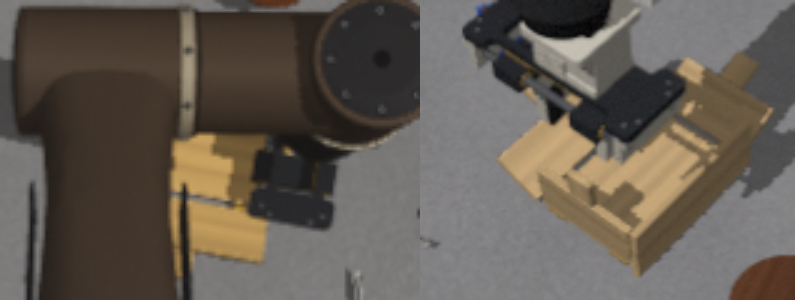

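The scene crop shows the right wall upright. Now the left one.

```bash
python3 -m crank '[[0.0,-0.06,0,0,0,0,0.6],[0.0,-0.12,0,0,0,0,0.6],[0.0,-0.18,0,0,0,0,0.6],[0.006,-0.2474,0,0,0,0,0.6],[0.06,-0.2474,0,0,-0.0035,0,0.6],[0.12,-0.2474,0,0,-0.0035,0,0.6],[0.146,-0.2474,0,0,-0.0035,0,0.6],[0.146,-0.2474,0,0,-0.0035,0,0.6],[0.146,-0.2474,0,0,-0.0035,0,0.6]]'; python3 - <<'E'
from h import *
p,A,s=pose();print(RT.T@(p-C),s["force"])
t=cam("top");s=cam("scene")
a=cv2.resize(t[0]["pixels"][150:250,280:420,::-1],None,fx=3,fy=3);b=cv2.resize(s[0]["pixels"][160:290,260:410,::-1],None,fx=2.5,fy=2.5)[:300];cv2.imwrite("pics/l1.png",np.hstack([a,b]))
E
```

```text
t: 6.25
eef_pos: [0.6071, 0.0556, 0.0182]
ee_rot: [0.054, 1.567, 3.029]
force: [0.4, 0.4, -0.1]
width: 0.0524
[-0.0007  0.1653  0.0182] [ 0.3513  0.3685 -0.0516]
```

View pics/l1.png

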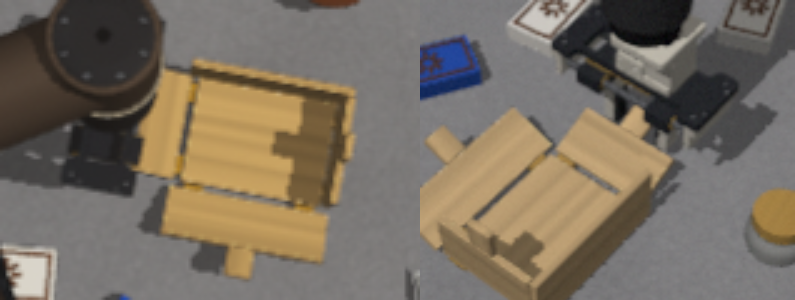

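The right wall is upright in both views, and the fingers straddle the left tab. Grip it.

```bash
python3 -m crank '[[0,0,0,0,0,0,0],[0,0,0,0,0,0,0],[0,0,0,0,0,0,0],[0,0,0,0,0,0,0]]' 12; python3 - <<'E'
from h import *
p,A,s=pose();print(RT.T@(p-C))
r=.085;th0=.31
for th in np.r_[np.arange(.45,1.6,.14),1.58]:
    d=tw([0,.0855+r*np.cos(th),r*np.sin(th)])-tw([0,.0855+r*np.cos(th0),r*np.sin(th0)])
    print(round(th,2),A.T@d)
E
```

```text
t: 6.85
eef_pos: [0.6086, 0.0554, 0.0186]
ee_rot: [-1.169, 1.57, 1.806]
force: [4.9, -2.8, -0.5]
width: 0.0298
[0.0008 0.1654 0.0186]
0.45 [-0.011   0.0044  0.    ]
0.59 [-0.0214  0.0103  0.    ]
0.73 [-0.0308  0.0176  0.    ]
0.87 [-0.0391  0.0261  0.    ]
1.01 [-0.0461  0.0357  0.    ]
1.15 [-0.0517  0.0462  0.    ]
1.29 [-0.0558  0.0573  0.    ]
1.43 [-0.0583  0.069   0.    ]
1.57 [-0.0591  0.0808  0.    ]
1.58 [-0.0591  0.0817  0.    ]
```

```bash
python3 -m crank '[[-0.011,0.0044,0,0,0,0,0],[-0.0214,0.0103,0,0,0,0,0],[-0.0308,0.0176,0,0,0,0,0],[-0.0391,0.0261,0,0,0,0,0],[-0.0461,0.0357,0,0,0,0,0],[-0.0517,0.0462,0,0,0,0,0],[-0.0558,0.0573,0,0,0,0,0],[-0.0583,0.069,0,0,0,0,0],[-0.0591,0.081,0,0,0,0,0],[-0.0591,0.086,0,0,0,0,0]]' 12
python3 -m crank '[[0,0.006,0,0,0,0,0],[0,0.006,0,0,0,0,0],[0,0.006,0,0,0,0,0]]' 12
python3 - <<'E'
from h import *
p,A,s=pose();print(RT.T@(p-C),s["force"])
E
```

```text
t: 8.1
eef_pos: [0.5946, -0.0271, 0.0776]
ee_rot: [-1.69, 1.566, 1.284]
force: [2.4, 18.8, 0.8]
width: 0.0295
t: 8.48
eef_pos: [0.5937, -0.0326, 0.0775]
ee_rot: [-1.646, 1.567, 1.329]
force: [4.0, 14.4, -0.2]
width: 0.0299
[0.0007 0.0761 0.0775] [ 3.9992 14.3813 -0.1826]
```

```bash
python3 -m crank '[[0,-0.006,0,0,0,0,0.3],[0,-0.007,0,0,0,0,0.6],[0,-0.007,0,0,0,0,0.6],[-0.05,-0.007,0,0,0,0,0.6],[-0.11,-0.007,0,0,0,0,0.8],[-0.11,-0.05,0,0,0,0,1],[-0.11,-0.1,0,0,0,0,1]]'; python3 - <<'E'
from h import *
p,A,s=pose();print(RT.T@(p-C),s["force"])
t=cam("top");s=cam("scene")
a=cv2.resize(t[0]["pixels"][160:250,300:430,::-1],None,fx=3,fy=3);b=cv2.resize(s[0]["pixels"][180:300,250:370,::-1],None,fx=3,fy=3)[:270];cv2.imwrite("pics/l2.png",np.hstack([a,b]))
M=down([0,1,0])
E
```

```text
t: 9.35
eef_pos: [0.6085, 0.0633, 0.1879]
ee_rot: [-0.311, 1.568, 2.661]
force: [0.9, 0.1, -0.5]
width: 0.077
[-0.0006  0.1731  0.1879] [ 0.9264  0.1042 -0.5048]
```

View pics/l2.png

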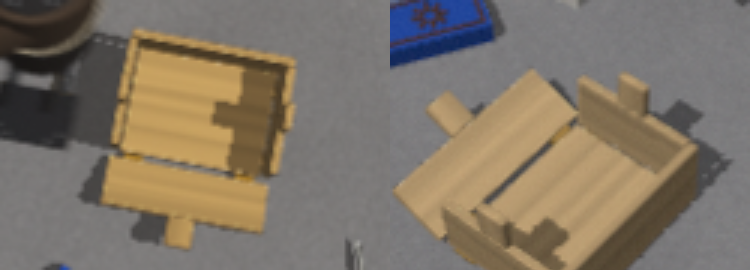

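The l2 crop shows both end walls upright and flush with the back wall; the front wall is still down. My plan is to grip the plaque across its 64 mm width with the tool tilted back, so that after the 90° turn the tool still points downward-forward. First I go above the plaque.

```bash
cat >> h.py <<'E'
def tilt(b,az):  # tool pointing back by b rad from down (b<0: forward), jaw z = -left of az
    M=np.c_[[-np.sin(b),0,-np.cos(b)],[np.cos(b),0,-np.sin(b)],[0,-1,0]]
    return R.from_euler('z',az).as_matrix()@M
def log():
    import json;p,A,s=pose();open("log.txt","a").write(json.dumps([list(map(float,s["q"])),list(map(float,p)),A.tolist()])+"\n")
E
python3 - <<'E'
from h import *
log();print(pose()[2]["q"])
t=cam("top")
print("L tab", plane(t,[(340,195)],.108))
g=np.array([.4743,.3358,.032])
for b in(0,.6):
  M=tilt(b,-.012)
  for up in(.13,0):delta(g+M[:,0]*(.0188-up),M)
E
```

```text
[ 0.4255  0.287  -0.1845 -0.0027 -1.1022 -0.5889]
L tab [[ 0.5727 -0.0177  0.108 ]]
shift [ 0.044  -0.2453  0.1764] rot [-1.7236  0.0036  0.0037]
shift [ 0.174  -0.2453  0.1758] rot [-1.7236  0.0036  0.0037]
shift [ 0.0632 -0.2549  0.1143] rot [-1.6667 -0.5117 -0.4384]
shift [ 0.1708 -0.2437  0.1864] rot [-1.6667 -0.5117 -0.4384]
```

```bash
python3 -m crank '[[0.02,-0.245,0.176,-1.7236,0,0,1],[0.02,-0.245,0.176,-1.7236,0,0,1],[0.02,-0.245,0.176,-1.7236,0,0,1],[0.02,-0.245,0.176,-1.7236,0,0,1],[0.02,-0.245,0.176,-1.7236,0,0,1],[0.02,-0.245,0.176,-1.7236,0,0,1],[0.02,-0.245,0.176,-1.7236,0,0,1],[0.02,-0.245,0.176,-1.7236,0,0,1],[0.02,-0.245,0.176,-1.7236,0,0,1],[0.02,-0.245,0.176,-1.7236,0,0,1]]'; python3 - <<'E'
from h import *
log();print(pose()[2]["q"])
g=np.array([.4743,.3358,.032])
for b in(.3,.6):
  M=tilt(b,-.012)
  for up in(.13,):delta(g+M[:,0]*(.0188-up),M)
E
```

```text
t: 10.75
eef_pos: [0.4758, 0.3331, 0.1673]
ee_rot: [-1.508, 1.567, -3.094]
force: [-0.9, -0.4, -0.4]
width: 0.0878
[ 0.9451  0.2529 -0.2795 -0.0037 -1.0409  0.6131]
shift [ 0.0289  0.0314 -0.0028] rot [-0.0025 -0.0001 -0.2959]
shift [ 0.0432  0.0614 -0.0029] rot [-0.0025 -0.0005 -0.5959]
```

```bash
python3 -m crank '[[0.043,0.061,-0.003,0,0,-0.596,1],[0.043,0.061,-0.003,0,0,-0.596,1],[0.043,0.061,-0.003,0,0,-0.596,1],[0.043,0.061,-0.003,0,0,-0.596,1]]'; python3 - <<'E'
from h import *
log();print(pose()[2]["q"])
import json
from scipy.optimize import least_squares
L=[json.loads(l) for l in open("log.txt")]
L+=[[[-1.01188,.35937,.01105,-.00036,-1.2241,-.28812],[.18042,-.64993,.22563],R.from_euler('xyz',[.084076,1.569142,1.92555]).as_matrix().tolist()],
[[-.1412,.3233,-.2251,-.0001,-1.0233,-.0225],[.5536,-.2724,.1495],R.from_euler('xyz',[-.098,1.57,2.88]).as_matrix().tolist()]]
def Ry(a):return R.from_euler('y',a).as_matrix()
def Rz(a):return R.from_euler('z',a).as_matrix()
def Rx(a):return R.from_euler('x',a).as_matrix()
def fk(q,v):
    a1,d1,L2,e,L3,lat,T=v
    A=Rz(q[0]);p=A@[a1,-lat if 0 else lat,d1]
    B=A@Ry(q[1]);p=p+B@[0,0,L2]
    Cc=B@Ry(-q[2]);p=p+Cc@[L3,0,e]
    D=Cc@Rx(v4*q[3])@Ry(-q[4]);p=p+D@[T,0,0]
    return p,D
for v4 in(1,-1):
    f=lambda v:np.concatenate([fk(l[0],v)[0]-l[1] for l in L]+[1e-3*(v-[0,.3,.3,0,.35,-.19,.25])])
    r=least_squares(f,[0,.3,.3,0,.35,-.19,.25]);print(v4,r.x,np.abs(r.fun[:-7]).max(),[np.dot(fk(l[0],r.x)[1][:,0],np.array(l[2])[:,0]).round(4) for l in L])
E
```

```text
t: 11.25
eef_pos: [0.5378, 0.334, 0.1194]
ee_rot: [-1.562, 0.962, 3.128]
force: [-0.0, 0.6, -0.5]
width: 0.0881
[ 0.6338  0.7116  0.3539 -0.356  -1.7117  0.9545]
1 [ 0.5875  0.3833 -0.2555 -0.2275  0.1957 -0.1854 -0.3205] 0.051569624577705364 [np.float64(1.0), np.float64(1.0), np.float64(0.7618), np.float64(1.0), np.float64(1.0)]
-1 [ 0.0917  0.0378  0.7025  0.0432  0.2991 -0.1934  0.4344] 0.029967760243336417 [np.float64(1.0), np.float64(1.0), np.float64(1.0), np.float64(1.0), np.float64(1.0)]
```

```bash
cat > kin.py <<'E'
from h import *
import json
from scipy.optimize import least_squares
def Ry(a):return R.from_euler('y',a).as_matrix()
def Rz(a):return R.from_euler('z',a).as_matrix()
def Rx(a):return R.from_euler('x',a).as_matrix()
V0=np.array([0,.3,.4,0,.4,-.1,.25,-.1])
def fk(q,v):
    a1,d1,L2,e,L3,lat,T,lat2=v
    A=Rz(q[0]);p=A@[a1,lat,d1]
    B=A@Ry(q[1]);p=p+B@[0,0,L2]
    Cc=B@Ry(-q[2]);p=p+Cc@[L3,0,e]
    D=Cc@Rx(-q[3]);p=p+D@[0,lat2,0];D=D@Ry(-q[4]);p=p+D@[T,0,0];D=D@Rx(-q[5])
    return p,D
def data():
    L=[json.loads(l) for l in open("log.txt")]
    return L+[[[-1.01188,.35937,.01105,-.00036,-1.2241,-.28812],[.18042,-.64993,.22563],R.from_euler('xyz',[.084076,1.569142,1.92555]).as_matrix().tolist()],
[[-.1412,.3233,-.2251,-.0001,-1.0233,-.0225],[.5536,-.2724,.1495],R.from_euler('xyz',[-.098,1.57,2.88]).as_matrix().tolist()]]
def fit():
    L=data()
    f=lambda v:np.concatenate([fk(l[0],v)[0]-l[1] for l in L]+[1e-3*(v-V0)])
    r=least_squares(f,V0);return r.x,r.fun[:-8]
E
python3 - <<'E'
from kin import *
v,f=fit();print(v,abs(f).max())
for l in data(): print((np.linalg.inv(fk(l[0],v)[1])@np.array(l[2])).round(3).tolist())
E
```

```text
[ 0.      0.1987  0.6016  0.0001  0.4635 -0.      0.3781 -0.1918] 1.5355407886663563e-05
[[1.0, 0.0, -0.0], [0.0, -1.0, 0.0], [-0.0, 0.0, -1.0]]
[[1.0, 0.0, 0.0], [0.0, -1.0, 0.0], [0.0, -0.0, -1.0]]
[[1.0, -0.0, 0.0], [0.0, -1.0, -0.0], [0.0, 0.0, -1.0]]
[[1.0, -0.0, 0.0], [-0.0, -1.0, -0.0], [0.0, 0.0, -1.0]]
[[1.0, 0.0, 0.0], [0.0, -1.0, -0.0], [0.0, 0.0, -1.0]]
```

Model matches to 15 µm. Next I check which tilt is reachable through pick and placing.

```bash
cat >> kin.py <<'E'
VV=np.array([0,.1987,.6016,.0001,.4635,0,.3781,-.1918])
LO=np.array([-3.07,-1.43,-1.02,-3.03,-3.05,-3.03]);HI=np.array([3.07,2.12,1.25,1.67,0,3.03])
F=np.diag([1,-1,-1.])
def ik(P,M,q0):
    def f(q):
        p,D=fk(q,VV);return np.r_[(p-P)*5,R.from_matrix((D@F).T@M).as_rotvec()]
    r=least_squares(f,np.clip(q0,LO+.01,HI-.01),bounds=(LO,HI));return r.x,abs(r.fun).max()
E
python3 - <<'E'
from kin import *
q0=np.array(pose()[2]["q"])
g=np.array([.4743,.3358,.032])
for b in(.4,.6,.8):
  M=tilt(b,-.012);q,e=ik(g+M[:,0]*.0188,M,q0);print("pick",b,q,e)
  qq=q
  for k in np.linspace(0,1,13):   # lift, carry
    bb=b-k*np.pi/2
    G=(1-k)*(g+[0,0,.12])+k*(tw([.0,0,.014+.055+.02+.06]))
    M2=tilt(bb,-.012*(1-k)+YAW*k);qq,e=ik(G+M2[:,0]*.0188,M2,qq)
    if k in(0,1) or e>.001:print("  k",k.round(2),qq,e.round(4))
  G=tw([0,0,.014+.055+.02]);M2=tilt(b-np.pi/2,YAW);qq,e=ik(G+M2[:,0]*.0188,M2,qq);print("place",qq,e)
E
```

```text
pick 0.4 [ 0.7638  0.6085 -0.0552 -0.2952 -1.215   0.9416] 2.1310888236857308e-10
  k 0.0 [ 0.765   0.4834  0.0353 -0.2797 -1.4215  0.8775] 0.0
  k 0.58 [ 0.5031  0.0235 -1.02    1.0051 -0.2993  0.0252] 0.0776
  k 0.67 [ 0.3918  0.0195 -1.02    1.0669 -0.2612  0.0543] 0.1874
  k 0.75 [ 0.2623  0.016  -1.02    1.1353 -0.1968  0.0931] 0.2955
  k 0.83 [-0.0531  0.0422 -0.6095 -1.5281 -0.      3.03  ] 0.07
  k 0.92 [-0.1036  0.0464 -0.5883 -1.4984 -0.      3.03  ] 0.1046
  k 1.0 [-0.153   0.0547 -0.5637 -1.474  -0.      3.03  ] 0.2185
place [-0.1535  0.1572 -0.5495 -1.476  -0.      3.03  ] 0.30677190599917914
pick 0.6 [ 0.6958  0.7156  0.1038 -0.3789 -1.4477  1.0047] 3.082603616810786e-14
  k 0.0 [ 0.696   0.593   0.1838 -0.3768 -1.636   0.9299] 0.0
  k 0.67 [ 0.4133  0.0289 -1.02    0.9809 -0.2562  0.1172] 0.017
  k 0.75 [ 0.291   0.0279 -1.02    1.049  -0.2017  0.1503] 0.1241
  k 0.83 [ 0.1521  0.0273 -1.02    1.1125 -0.1173  0.2039] 0.2277
  k 0.92 [-0.1031  0.0693 -0.5906 -1.4988 -0.      3.03  ] 0.0702
  k 1.0 [-0.1522  0.0773 -0.5657 -1.4714 -0.      3.03  ] 0.0431
place [-0.1526  0.1799 -0.551  -1.4734 -0.      3.03  ] 0.13097830674422714
pick 0.8 [ 0.6426  0.8276  0.2501 -0.4543 -1.6674  1.0327] 2.7019101146045557e-12
  k 0.0 [ 0.641   0.7035  0.3164 -0.469  -1.8386  0.9479] 0.0
  k 0.83 [ 0.1884  0.044  -1.02    1.0786 -0.1546  0.1993] 0.0561
  k 0.92 [ 0.0335  0.0483 -1.02    1.1927 -0.0641  0.2146] 0.1583
  k 1.0 [-0.1324  0.0982 -0.5712 -1.4052 -0.      2.9528] 0.1303
place [-0.1518  0.2009 -0.5539 -1.4708 -0.      3.03  ] 0.04511401465882703
```

```bash
python3 - <<'E'
from kin import *
q0=np.array(pose()[2]["q"])
for b in(.9,1.0,1.1):
 for off in (.02,.03):
  g=np.array([.4543+off,.3358,.032])
  M=tilt(b,-.012);q,e=ik(g+M[:,0]*.0188,M,q0);print("pick",b,off,q,e.round(4))
  qq=q
  for k in np.linspace(0,1,13):
    bb=b-k*np.pi/2
    G=(1-k)*(g+[0,0,.12])+k*(tw([.015,0,.014+.055+off+.06]))
    M2=tilt(bb,-.012*(1-k)+YAW*k);qq,e=ik(G+M2[:,0]*.0188,M2,qq)
    if k in(0,1) or e>.001:print("  k",k.round(2),qq,e.round(4))
  G=tw([.015,0,.014+.055+off]);M2=tilt(b-np.pi/2,YAW);qq,e=ik(G+M2[:,0]*.0188,M2,qq);print("place",qq,e.round(4))
E
```

```text
pick 0.9 0.02 [ 0.6206  0.8841  0.3188 -0.4924 -1.7727  1.0361] 0.0
  k 0.0 [ 0.6178  0.758   0.3767 -0.5164 -1.9351  0.9458] 0.0
  k 0.92 [-0.1514  0.0763 -1.02    1.67   -0.0068 -0.1018] 0.0647
  k 1.0 [ 0.1119  0.1079 -0.8483  0.3013 -0.0201  1.0438] 0.1495
place [-0.0529  0.2302 -0.5554 -1.1245 -0.      2.6099] 0.1109
pick 0.9 0.03 [ 0.6138  0.8957  0.3447 -0.4892 -1.788   1.0343] 0.0
  k 0.0 [ 0.611   0.7713  0.4032 -0.5143 -1.9497  0.9448] 0.0
  k 0.92 [-0.1524  0.0625 -1.02    1.67   -0.005  -0.1008] 0.0511
  k 1.0 [ 0.0499  0.0798 -0.9305  0.7537 -0.0244  0.6375] 0.135
place [-0.005   0.213  -0.5827 -0.9389 -0.      2.3879] 0.1133
pick 1.0 0.02 [ 0.6011  0.9404  0.3844 -0.5322 -1.8749  1.033 ] 0.0
  k 0.0 [ 0.597   0.8114  0.4329 -0.5663 -2.0283  0.9366] 0.0
  k 1.0 [-0.118   0.0965 -0.992   1.3798 -0.0101  0.1481] 0.0905
place [ 0.1242  0.2268 -0.7981  0.1235 -0.0173  1.1985] 0.1434
pick 1.0 0.03 [ 0.5946  0.952   0.4116 -0.5299 -1.8911  1.0297] 0.0
  k 0.0 [ 0.5904  0.8247  0.4607 -0.5652 -2.0438  0.9338] 0.0
  k 1.0 [-0.1377  0.0801 -0.9956  1.437  -0.006   0.1084] 0.0764
place [ 0.1183  0.2035 -0.8325  0.3001 -0.035   1.0248] 0.1258
pick 1.1 0.02 [ 0.5838  0.996   0.4468 -0.5749 -1.974   1.0235] 0.0
  k 0.0 [ 0.5781  0.8633  0.4848 -0.6197 -2.1181  0.9204] 0.0
  k 1.0 [-0.1573  0.1047 -0.9977  1.4983 -0.0042  0.0639] 0.0027
place [ 0.0473  0.2154 -0.9259  0.8629 -0.0576  0.5122] 0.0781
pick 1.1 0.03 [ 0.5775  1.0076  0.4752 -0.5736 -1.991   1.0185] 0.0
  k 0.0 [ 0.5717  0.8766  0.5137 -0.62   -2.1344  0.9154] 0.0
  k 1.0 [ 0.0731  0.0945 -0.9364  0.9317 -0.1348  0.4287] 0.0
place [-0.009   0.1935 -0.9569  1.0686 -0.0437  0.358 ] 0.0704
```

```bash
python3 - <<'E'
from kin import *
q0=np.array([ 0.9451,0.2529,-0.2795,-0.0037,-1.0409,0.6131])
for b in(-.9,-.75,-.6,-.5):
 for off in (-.025,):
  g=np.array([.4543+off,.3358,.032])
  M=tilt(b,-.012);q,e=ik(g+M[:,0]*.0188,M,q0);print("pick",b,off,q,e.round(4))
  qq=q
  for k in np.linspace(0,1,13):
    bb=b+k*np.pi/2
    G=(1-k)*(g+[0,0,.12])+k*(tw([-.01,0,.014+.055-off+.06]))
    M2=tilt(bb,-.012*(1-k)+YAW*k);qq,e=ik(G+M2[:,0]*.0188,M2,qq)
    if k in(0,.5,1) or e>.001:print("  k",k.round(2),qq,e.round(4))
  G=tw([-.01,0,.014+.055-off]);M2=tilt(b+np.pi/2,YAW);qq,e=ik(G+M2[:,0]*.0188,M2,qq);print("place",qq,e.round(4))
E
```

```text
pick -0.9 -0.025 [ 1.1926  0.4847 -1.02    1.518  -0.8298 -1.2468] 0.262
  k 0.0 [ 1.2597  0.207  -1.02    1.3093 -0.8337 -0.9439] 0.1676
  k 0.08 [ 1.158   0.122  -1.02    1.1989 -0.6994 -0.7189] 0.1299
  k 0.17 [ 1.0528  0.0585 -1.02    1.0741 -0.5819 -0.4917] 0.1076
  k 0.25 [ 0.9529  0.0183 -1.02    0.9488 -0.4899 -0.2821] 0.0556
  k 0.5 [ 0.6668  0.1149 -0.5967  0.1119 -0.7788  0.738 ] 0.0
  k 1.0 [ 0.0597  0.6796  0.217  -0.1428 -1.7645  1.3644] 0.0
place [ 0.0597  0.734   0.1714 -0.1408 -1.6654  1.3786] 0.0
pick -0.75 -0.025 [ 1.1055  0.3991 -1.02    1.4942 -0.6557 -1.0675] 0.2018
  k 0.0 [ 1.1985  0.1416 -1.02    1.2549 -0.6955 -0.7939] 0.1001
  k 0.08 [ 1.1069  0.0779 -1.02    1.1214 -0.5832 -0.5751] 0.071
  k 0.17 [ 1.0179  0.0342 -1.02    0.9855 -0.4945 -0.367 ] 0.0257
  k 0.5 [ 0.5924  0.1956 -0.4333 -0.0271 -0.9696  0.9045] 0.0
  k 1.0 [ 0.0479  0.7701  0.3166 -0.167  -1.9219  1.3652] 0.0
place [ 0.0481  0.8253  0.2771 -0.1622 -1.8285  1.3812] 0.0
pick -0.6 -0.025 [ 1.0336  0.3402 -1.02    1.4331 -0.501  -0.8962] 0.1363
  k 0.0 [ 1.1469  0.097  -1.02    1.1821 -0.5752 -0.6577] 0.0359
  k 0.5 [ 0.5273  0.281  -0.2934 -0.117  -1.1508  1.01  ] 0.0
  k 1.0 [ 0.0385  0.8581  0.4068 -0.1933 -2.0724  1.3598] 0.0
place [ 0.0388  0.9151  0.3748 -0.1853 -1.9849  1.3781] 0.0
pick -0.5 -0.025 [ 0.9977  0.3132 -1.02    1.3686 -0.4104 -0.7822] 0.0914
  k 0.0 [ 1.1368  0.0813 -1.0036  1.0757 -0.5202 -0.5412] 0.0
  k 0.5 [ 0.4901  0.3397 -0.2091 -0.1623 -1.2665  1.0589] 0.0
  k 1.0 [ 0.0333  0.9147  0.4611 -0.2128 -2.1688  1.3527] 0.0
place [ 0.0337  0.9734  0.4347 -0.2024 -2.0854  1.3729] 0.0
```

```bash
python3 - <<'E'
from kin import *
q0=np.array([ 0.9451,0.2529,-0.2795,-0.0037,-1.0409,0.6131])
for off in (-.03,-.038):
 for b in(-.45,-.4,-.35,-.3,-.25,-.2):
  g=np.array([.4543+off,.3358,.034])
  M=tilt(b,-.012);q,e=ik(g+M[:,0]*.0188,M,q0)
  q1,e1=ik(g+M[:,0]*(.0188-.08),M,q)
  G=tw([-.01,0,.014+.055-off]);M2=tilt(b+np.pi/2,YAW);qq,e2=ik(G+M2[:,0]*.0188,M2,[.03,.97,.43,-.2,-2.1,1.37])
  # lowest body corner at x near wall
  corner=G+M2[:,0]*(-.047)+M2[:,1]*.039
  c2=G+M2[:,0]*(-.047)-M2[:,1]*.039
  print(b,off,q,e.round(4),e1.round(4),qq,e2.round(4),"body corners",(RT.T@(corner-C)),(RT.T@(c2-C)))
E
```

```text
-0.45 -0.03 [ 1.0089  0.2966 -1.02    1.2866 -0.3766 -0.7063] 0.0703 0.0289 [ 0.0314  0.9968  0.4642 -0.2124 -2.1409  1.3677] 0.0 body corners [0.0493 0.     0.0843] [ 0.0154 -0.      0.1546]
-0.4 -0.03 [ 0.9966  0.2886 -1.02    1.2459 -0.3383 -0.6508] 0.0506 0.0019 [ 0.0293  1.0248  0.4909 -0.2223 -2.1889  1.3633] 0.0 body corners [ 0.0485 -0.      0.0814] [0.0181 0.     0.1532]
-0.35 -0.03 [ 0.9864  0.2826 -1.02    1.2039 -0.3031 -0.5977] 0.0292 0.0 [ 0.0274  1.0523  0.5163 -0.2328 -2.2361  1.3581] 0.0 body corners [ 0.0475 -0.      0.0785] [ 0.0208 -0.      0.1518]
-0.3 -0.03 [ 0.9782  0.2785 -1.02    1.1618 -0.2708 -0.5477] 0.0046 0.0 [ 0.0256  1.0792  0.5403 -0.2439 -2.2825  1.3521] 0.0 body corners [ 0.0464 -0.      0.0756] [ 0.0234 -0.      0.1501]
-0.25 -0.03 [ 1.0682  0.2927 -0.9457  0.8142 -0.3048 -0.2868] 0.0 0.0 [ 0.024   1.1054  0.5628 -0.2559 -2.3281  1.3452] 0.0 body corners [ 0.0452 -0.      0.0728] [0.0259 0.     0.1484]
-0.2 -0.03 [ 1.1121  0.3108 -0.8413  0.5104 -0.3755 -0.0255] 0.0 0.0 [ 0.0224  1.1309  0.5839 -0.2687 -2.3728  1.3374] 0.0 body corners [0.0438 0.  
[... 478 characters left out ...]
.5781] 0.0338 0.0 [ 0.0273  1.0437  0.5178 -0.2345 -2.246   1.3552] 0.0 body corners [ 0.0475 -0.      0.0865] [ 0.0208 -0.      0.1598]
-0.3 -0.038 [ 1.0112  0.2743 -1.02    1.1096 -0.2813 -0.5281] 0.009 0.0 [ 0.0255  1.0704  0.5414 -0.2459 -2.2921  1.349 ] 0.0 body corners [ 0.0464 -0.      0.0836] [ 0.0234 -0.      0.1581]
-0.25 -0.038 [ 1.08    0.2852 -0.9595  0.8261 -0.3033 -0.311 ] 0.0 0.0 [ 0.0239  1.0965  0.5634 -0.258  -2.3373  1.342 ] 0.0 body corners [ 0.0452 -0.      0.0808] [0.0259 0.     0.1564]
-0.2 -0.038 [ 1.126   0.3032 -0.8562  0.5192 -0.372  -0.0488] 0.0 0.0 [ 0.0223  1.1218  0.584  -0.271  -2.3817  1.334 ] 0.0 body corners [0.0438 0.     0.0781] [ 0.0283 -0.      0.1546]
```

```bash
python3 - <<'E'
from kin import *
g=np.array([.4543-.038,.3358,.033]);M=tilt(-.25,-.012)
q=np.array(pose()[2]["q"])
p,A,s=pose();v=R.from_matrix(A.T@M).as_rotvec()
P=g+M[:,0]*(.0188-.1)
for k in np.linspace(0,1,7):
    q,e=ik(p+(P-p)*k,A@R.from_rotvec(v*k).as_matrix(),q);print(q,e.round(4))
delta(P,M);delta(g+M[:,0]*.0188,M);print(P)
E
```

```text
[ 0.6338  0.7117  0.3542 -0.356  -1.7119  0.9545] 0.0
[ 0.6958  0.5964  0.1755 -0.297  -1.5173  0.9257] 0.0
[ 0.7715  0.4856  0.0001 -0.2326 -1.3248  0.8645] 0.0
[ 0.8646  0.3804 -0.1771 -0.1516 -1.1339  0.7616] 0.0
[ 0.9779  0.2823 -0.363  -0.037  -0.9464  0.5994] 0.0
[ 1.1092  0.194  -0.5663  0.1387 -0.7693  0.3501] 0.0
[ 1.2372  0.1195 -0.789   0.414  -0.623  -0.0116] 0.0
shift [ 0.0874 -0.1116  0.0009] rot [-0.0101  0.0037  0.8592]
shift [ 0.1527 -0.0359  0.0002] rot [-0.0101  0.0037  0.8592]
[0.3962 0.336  0.1117]
```

```bash
python3 -m crank '[[0.087,-0.112,0.001,-0.01,0.004,0.859,1],[0.087,-0.112,0.001,-0.01,0.004,0.859,1],[0.087,-0.112,0.001,-0.01,0.004,0.859,1],[0.087,-0.112,0.001,-0.01,0.004,0.859,1],[0.087,-0.112,0.001,-0.01,0.004,0.859,1],[0.087,-0.112,0.001,-0.01,0.004,0.859,1],[0.087,-0.112,0.001,-0.01,0.004,0.859,1]]'; python3 - <<'E'
from kin import *
g=np.array([.4543-.038,.3358,.033]);M=tilt(-.25,-.012)
delta(g+M[:,0]*.0188,M);print(pose()[2]["q"])
s=cam("scene");t=cam("top")
a=cv2.resize(t[0]["pixels"][180:300,170:300,::-1],None,fx=3,fy=3);b=cv2.resize(s[0]["pixels"][70:190,270:400,::-1],None,fx=3,fy=3);cv2.imwrite("pics/p1.png",np.hstack([a,b]))
E
```

```text
t: 12.12
eef_pos: [0.3946, 0.3366, 0.1157]
ee_rot: [1.595, 1.311, 0.017]
force: [-0.3, 0.8, 0.3]
width: 0.0879
shift [ 0.1043 -0.0005  0.0013] rot [ 0.0036 -0.0074 -0.0095]
[ 1.2441  0.1069 -0.7998  0.4295 -0.6191 -0.0268]
```

View pics/p1.png

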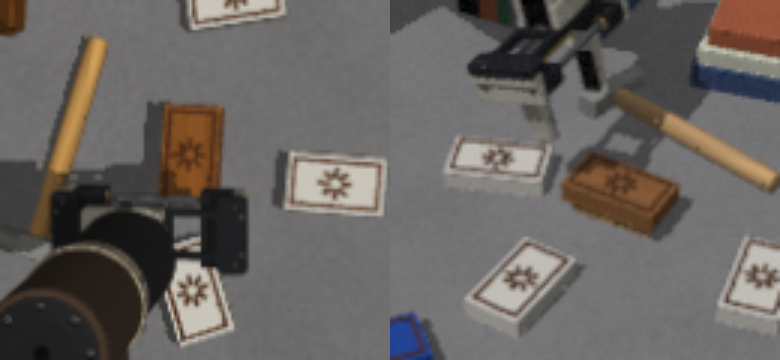

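Gripper hovers over the near end of the brown plaque (crop left image about (190,180)). The white look-alike and the mallet are clear of the finger path. Descending.

```bash
python3 -m crank '[[0.04,0,0.001,0.003,-0.007,-0.009,1],[0.08,0,0.001,0.003,-0.007,-0.009,1],[0.104,0,0.001,0.003,-0.007,-0.009,1],[0.104,0,0.001,0.003,-0.007,-0.009,1],[0.104,0,0.001,0.003,-0.007,-0.009,1]]'; python3 - <<'E'
from kin import *
g=np.array([.4543-.038,.3358,.033]);M=tilt(-.25,-.012)
delta(g+M[:,0]*.0188,M);print(pose()[2]["q"],pose()[2]["force"])
E
```

```text
t: 12.85
eef_pos: [0.423, 0.3368, 0.0159]
ee_rot: [1.573, 1.32, -0.01]
force: [0.8, -0.3, 0.7]
width: 0.0873
shift [ 0.0005 -0.0023  0.0011] rot [-0.0006 -0.0004 -0.0013]
[ 1.0764  0.2875 -0.9567  0.8304 -0.3027 -0.3121] [ 0.7804 -0.2525  0.6638]
```

```bash
python3 -m crank '[[0,-0.001,0,0,0,0,0],[0,-0.001,0,0,0,0,0],[0,-0.001,0,0,0,0,0],[0,-0.001,0,0,0,0,0]]' 40; python3 - <<'E'
from kin import *
p,A,s=pose();print(A,s["q"],s["force"])
t=cam("top")
E
```

```text
t: 13.35
eef_pos: [0.4209, 0.3374, 0.0155]
ee_rot: [1.575, 1.32, -0.005]
force: [-3.4, 0.4, 6.6]
width: 0.0639
[[ 0.2486  0.9686 -0.0093]
 [-0.0013 -0.0093 -1.    ]
 [-0.9686  0.2486 -0.0011]] [ 1.078   0.286  -0.9615  0.8391 -0.2997 -0.3197] [-3.3686  0.3779  6.5729]
```

```bash
python3 -m crank '[[-0.029,0.0075,0,0,0,0,0],[-0.077,0.02,0,0,0,0,0],[-0.126,0.032,0,0,0,0,0],[-0.126,0.032,0,0,0,0,0]]' 40; python3 - <<'E'
from kin import *
log()
p,A,s=pose();q=np.array(s["q"]);print(s["width"],s["force"],q)
# path: rotate via tilt angle while moving
b0=-.25;
for X,ex in((-.015,.1),):
  n=16
  Gp=p-A[:,0]*.0188
  for k in np.linspace(0,1,n+1):
    bb=b0+k*np.pi/2
    G=(1-k)*Gp+k*tw([X,0,.107+ex]);
    M2=tilt(bb,-.012*(1-k)+YAW*k);q,e=ik(G+M2[:,0]*.0188,M2,q)
    print(k.round(3),q,e.round(4),"shift",A.T@(G+M2[:,0]*.0188-p),"rot",R.from_matrix(A.T@M2).as_rotvec())
s=cam("scene")
cv2.imwrite("pics/p2.png",cv2.resize(s[0]["pixels"][40:190,250:420,::-1],None,fx=4,fy=4))
E
```

```text
t: 13.9
eef_pos: [0.4212, 0.3398, 0.1489]
ee_rot: [1.601, 1.317, 0.02]
force: [-0.1, -0.0, -2.6]
width: 0.0635
0.06347649951376237 [-0.0927 -0.0299 -2.5962] [ 1.1944  0.1005 -0.692   0.362  -0.7115  0.0991]
0.0 [ 1.1951  0.1051 -0.6841  0.3569 -0.7232  0.1017] 0.0 shift [-0.     -0.0001  0.0002] rot [ 0.0013 -0.0081 -0.0033]
0.062 [ 1.0986  0.1172 -0.5838  0.1887 -0.8122  0.3245] 0.0 shift [-0.0003  0.008   0.0279] rot [ 0.0112 -0.01   -0.1015]
0.125 [ 0.9901  0.1412 -0.4871  0.0577 -0.9153  0.5148] 0.0 shift [-0.0008  0.0161  0.0556] rot [ 0.0213 -0.0109 -0.1996]
0.188 [ 0.8794  0.1755 -0.3965 -0.0414 -1.0261  0.6723] 0.0 shift [-0.0015  0.0243  0.0832] rot [ 0.0315 -0.0109 -0.2977]
0.25 [ 0.7726  0.2184 -0.3116 -0.115  -1.1406  0.8007] 0.0 shift [-0.0023  0.0325  0.1108] rot [ 0.0418 -0.0099 -0.3958]
0.312 [ 0.6731  0.2682 -0.2314 -0.1688 -1.2559  0.9046] 0.0 shift [-0.0033  0.0407  0.1384] rot [ 0.0522 -0.0079 -0.4939]
0.375 [ 0.582   0.3235 -0.1545 -0.2074 -1.3704  0.9886] 0.0 shift [-0.0045  0.0491  0.1659] rot [ 0.0626 -0.005  -0.592 ]
0.438 [ 0.4994  0.3829 -0.0796 -0.2348 -1.
[... 472 characters left out ...]
21 -0.2803 -1.9219  1.2235] 0.0 shift [-0.0124  0.0927  0.3032] rot [ 0.1129  0.0252 -1.0817]
0.75 [ 0.1906  0.7132  0.2848 -0.2836 -2.0291  1.2473] 0.0 shift [-0.0142  0.1018  0.3306] rot [ 0.1222  0.0344 -1.1795]
0.812 [ 0.144   0.7819  0.3577 -0.2857 -2.136   1.2659] 0.0 shift [-0.0162  0.1112  0.358 ] rot [ 0.1313  0.0447 -1.2772]
0.875 [ 0.1009  0.8504  0.4306 -0.2874 -2.2427  1.2797] 0.0 shift [-0.0182  0.1207  0.3854] rot [ 0.1399  0.0561 -1.3749]
0.938 [ 0.0606  0.9185  0.5037 -0.2896 -2.3497  1.289 ] 0.0 shift [-0.0202  0.1304  0.4128] rot [ 0.148   0.0686 -1.4725]
1.0 [ 0.0229  0.9857  0.5769 -0.2934 -2.4571  1.2934] 0.0 shift [-0.0223  0.1403  0.4403] rot [ 0.1556  0.0823 -1.5699]
```

View pics/p2.png

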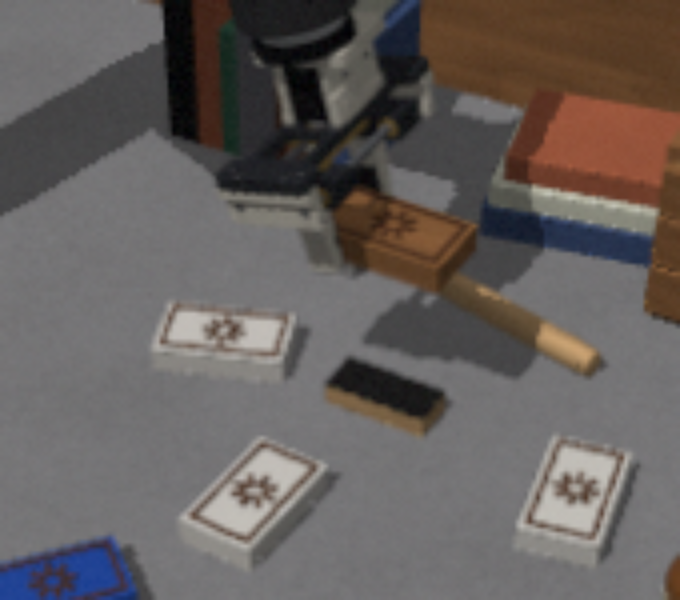

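```bash
python3 -m crank '[[0,0.008,0.028,0.011,-0.01,-0.1015,0],[-0.001,0.016,0.0556,0.021,-0.011,-0.2,0],[-0.0015,0.0243,0.0832,0.0315,-0.011,-0.298,0],[-0.0023,0.0325,0.111,0.042,-0.01,-0.396,0],[-0.0033,0.0407,0.138,0.052,-0.008,-0.494,0],[-0.0058,0.0575,0.1934,0.073,-0.001,-0.69,0],[-0.0089,0.0748,0.248,0.093,0.01,-0.886,0],[-0.0124,0.0927,0.303,0.113,0.025,-1.082,0],[-0.0162,0.111,0.358,0.131,0.045,-1.277,0],[-0.0202,0.1304,0.413,0.148,0.069,-1.4725,0]]' 40; python3 - <<'E'
from kin import *
p,A,s=pose();q=np.array(s["q"]);print(s["width"],s["force"],q)
M2=tilt(-.25+np.pi/2,YAW)
for ex in(.1,.05,.003): delta(tw([-.015,0,.107+ex])+M2[:,0]*.0188,M2)
E
```

```text
t: 15.2
eef_pos: [0.5382, -0.0795, 0.1951]
ee_rot: [-1.562, 0.388, 2.989]
force: [-0.0, 2.0, -1.2]
width: 0.0641
0.0640706676038422 [-0.0493  1.9731 -1.1638] [ 0.0597  0.9008  0.4826 -0.2666 -2.31    1.2991]
shift [-0.0145 -0.0018  0.0208] rot [-0.004   0.0135 -0.1376]
shift [0.0044 0.0445 0.0204] rot [-0.004   0.0135 -0.1376]
shift [0.0222 0.0881 0.0201] rot [-0.004   0.0135 -0.1376]
```

```bash
python3 -m crank '[[-0.0145,-0.002,0.021,-0.004,0.013,-0.138,0],[-0.0145,-0.002,0.021,-0.004,0.013,-0.138,0],[-0.0145,-0.002,0.021,-0.004,0.013,-0.138,0],[-0.0145,-0.002,0.021,-0.004,0.013,-0.138,0]]' 40; python3 - <<'E'
from kin import *
p,A,s=pose();q=np.array(s["q"]);print(s["width"],s["force"],q)
s=cam("scene");t=cam("top")
a=cv2.resize(t[0]["pixels"][120:270,270:450,::-1],None,fx=2.5,fy=2.5)[:375];b=cv2.resize(s[0]["pixels"][140:290,230:390,::-1],None,fx=2.5,fy=2.5);cv2.imwrite("pics/q1.png",np.hstack([a[:,:400],b]))
cv2.imwrite("pics/q1s.png",cv2.resize(s[0]["pixels"][160:270,260:370,::-1],None,fx=5,fy=5,interpolation=cv2.INTER_CUBIC))
M2=tilt(-.25+np.pi/2,YAW)
for ex in(.1,.003): delta(tw([-.015,0,.107+ex])+M2[:,0]*.0188,M2)
E
```

```text
t: 15.7
eef_pos: [0.5472, -0.0991, 0.2054]
ee_rot: [-1.572, 0.26, 2.978]
force: [-0.6, -0.0, -1.2]
width: 0.0638
0.06382597643243237 [-0.6027 -0.0379 -1.227 ] [ 0.0278  0.9761  0.5721 -0.2926 -2.4514  1.2935]
shift [0.0001 0.0038 0.0029] rot [ 0.0022  0.0035 -0.011 ]
shift [0.0251 0.0975 0.003 ] rot [ 0.0022  0.0035 -0.011 ]
```

View pics/q1.png

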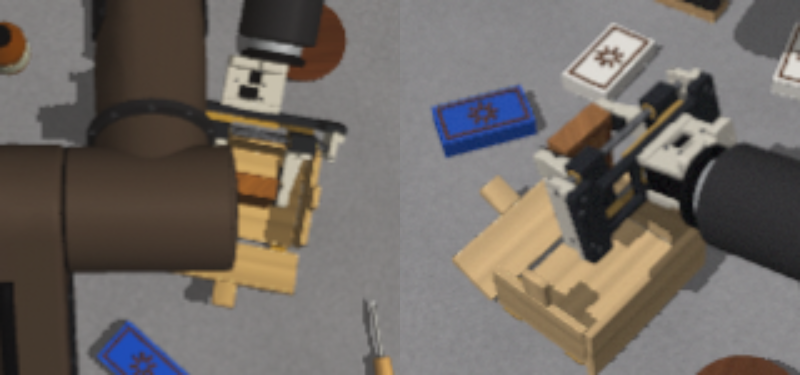

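View pics/q1s.png

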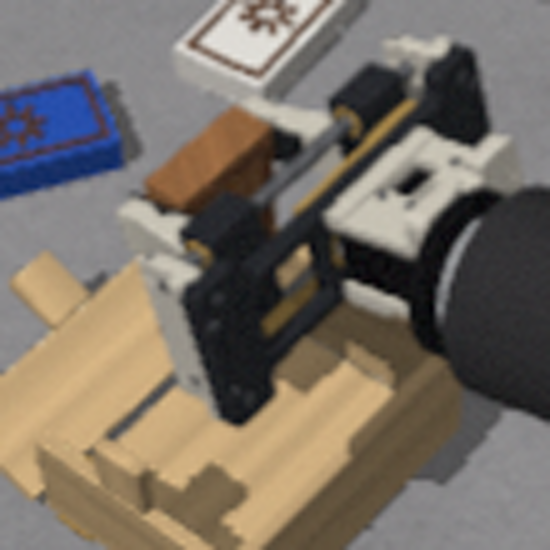

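```bash
python3 -m crank '[[0.006,0.026,0.003,0.002,0.003,-0.011,0],[0.012,0.05,0.003,0.002,0.003,-0.011,0],[0.018,0.072,0.003,0.002,0.003,-0.011,0],[0.022,0.088,0.003,0.002,0.003,-0.011,0],[0.022,0.088,0.003,0.002,0.003,-0.011,0],[0.022,0.088,0.003,0.002,0.003,-0.011,0]]' 40; python3 - <<'E'
from kin import *
p,A,s=pose();print(s["width"],s["force"],RT.T@(p-A[:,0]*.0188-C));print(A)
M2=tilt(-.25+np.pi/2,YAW)
for ex in(.0,): delta(tw([-.015,0,.107+ex])+M2[:,0]*.0188,M2)
s=cam("scene");t=cam("top")
a=cv2.resize(t[0]["pixels"][150:270,320:420,::-1],None,fx=4,fy=4)
b=cv2.resize(s[0]["pixels"][170:290,250:350,::-1],None,fx=4,fy=4,interpolation=cv2.INTER_CUBIC);cv2.imwrite("pics/q2.png",np.hstack([a,b]))
E
```

```text
t: 16.55
eef_pos: [0.548, -0.1032, 0.1141]
ee_rot: [-1.57, 0.247, 2.974]
force: [-0.1, -0.0, -1.6]
width: 0.0637
0.06374221326189214 [-0.0951 -0.0458 -1.5985] [-0.0143 -0.0011  0.1187]
[[-0.956   0.2409 -0.1672]
 [ 0.162  -0.0413 -0.9859]
 [-0.2445 -0.9697  0.0005]]
shift [ 0.0035  0.0112 -0.0011] rot [-0.0007 -0.0009  0.003 ]
```

View pics/q2.png

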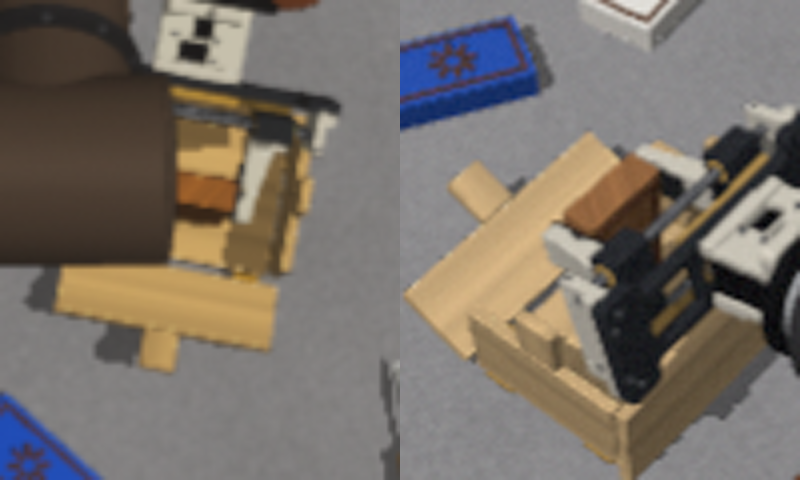

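```bash
python3 -m crank '[[0.001,0.004,0,0,0,0.003,0],[0.002,0.008,0,0,0,0.003,0],[0.002,0.008,0,0,0,0.003,0]]' 40; python3 -m crank '[[0.0005,0.002,0,0,0,0,0],[0.0005,0.002,0,0,0,0,0]]';python3 -m crank '[[0.0005,0.002,0,0,0,0,0],[0.0005,0.002,0,0,0,0,0]]'
```

```text
t: 17.02
eef_pos: [0.5475, -0.103, 0.105]
ee_rot: [-1.571, 0.248, 2.973]
force: [-0.5, -0.6, -0.9]
width: 0.0636
t: 17.27
eef_pos: [0.5477, -0.103, 0.1032]
ee_rot: [-1.57, 0.249, 2.973]
force: [0.5, 0.7, -1.2]
width: 0.0635
t: 17.52
eef_pos: [0.5478, -0.1032, 0.1025]
ee_rot: [-1.571, 0.249, 2.974]
force: [0.6, -0.4, 4.5]
width: 0.0636
```

```bash
python3 -m crank '[[0.0003,0.001,0,0,0,0,0],[0.0003,0.001,0,0,0,0,0]]' 10;  python3 -m crank '[[0,0,0,0,0,0,0.75],[0,0,0,0,0,0,0.8],[0,0,0,0,0,0,0.9],[0,0,0,0,0,0,1],[0,0,0,0,0,0,1]]'; python3 - <<'E'
from kin import *
s=cam("scene");t=cam("top")
a=cv2.resize(t[0]["pixels"][150:270,320:420,::-1],None,fx=4,fy=4)
b=cv2.resize(s[0]["pixels"][170:290,250:350,::-1],None,fx=4,fy=4,interpolation=cv2.INTER_CUBIC);cv2.imwrite("pics/q3.png",np.hstack([a,b]))
E
```

```text
t: 17.77
eef_pos: [0.5476, -0.1037, 0.102]
ee_rot: [-1.57, 0.248, 2.975]
force: [-0.3, -0.7, 6.0]
width: 0.0639
t: 18.4
eef_pos: [0.5477, -0.103, 0.1001]
ee_rot: [-1.571, 0.249, 2.973]
force: [-1.0, -0.6, -0.1]
width: 0.0865
```

View pics/q3.png

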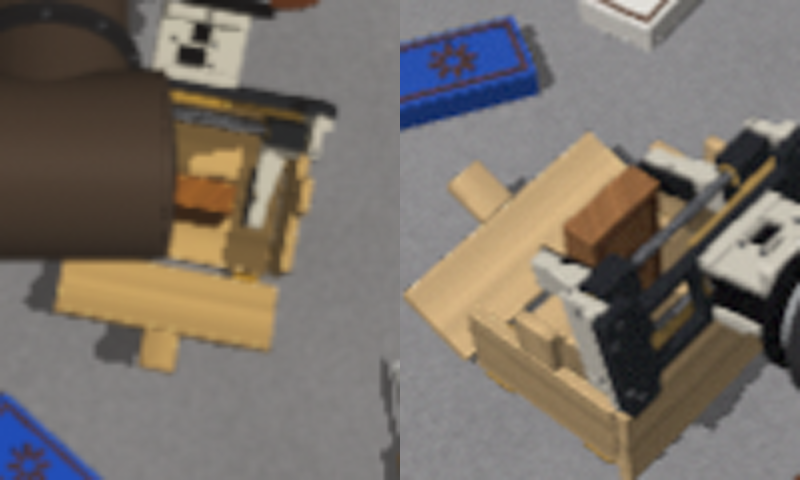

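```bash
python3 -m crank '[[-0.015,-0.004,0,0,0,0,1],[-0.03,-0.01,0,0,0,0,1],[-0.05,-0.025,0,0,0,0,1],[-0.06,-0.06,0,0,0,0,1],[-0.07,-0.1,0,0,0,0,1],[-0.07,-0.14,0,0,0,0,1],[-0.07,-0.16,0,0,0,0,1]]'; python3 - <<'E'
from kin import *
p,A,ss=pose();print(ss["q"],ss["force"],ss["width"])
s=cam("scene");t=cam("top")
a=cv2.resize(t[0]["pixels"][150:270,320:420,::-1],None,fx=4,fy=4)
b=cv2.resize(s[0]["pixels"][170:290,250:350,::-1],None,fx=4,fy=4,interpolation=cv2.INTER_CUBIC);cv2.imwrite("pics/q4.png",np.hstack([a,b]))
P=tw([-.1422-.002,0,.13])
M=down(-RT[:,1]);q=np.array(ss["q"])
P0=tw([-.144,0,.25])
v=R.from_matrix(A.T@M).as_rotvec()
for k in np.linspace(0,1,9):
    q,e=ik(p+(P0-p)*k,A@R.from_rotvec(v*k).as_matrix(),q);print(q,e.round(4),(p+(P0-p)*k)[2])
delta(P0,M);delta(P,M)
E
```

```text
t: 19.38
eef_pos: [0.5756, -0.1078, 0.2749]
ee_rot: [-1.571, 0.253, 2.973]
force: [-0.5, 1.3, 0.0]
width: 0.0874
[ 0.0109  0.9727  0.7519 -0.3639 -2.636   1.2039] [-0.4917  1.2878  0.0416] 0.08735847854127787
[ 0.0108  0.9729  0.7525 -0.3641 -2.6364  1.2037] 0.0 0.274896417153871
[ 0.0243  0.8656  0.6204 -0.2785 -2.4528  1.2748] 0.0 0.2717843650096371
[ 0.0381  0.7496  0.4852 -0.2257 -2.2724  1.3094] 0.0 0.2686723128654033
[ 0.0546  0.6276  0.3457 -0.1879 -2.0926  1.324 ] 0.0 0.2655602607211694
[ 0.0755  0.5008  0.202  -0.1572 -1.9127  1.3242] 0.0 0.2624482085769355
[ 0.1026  0.3702  0.0542 -0.1287 -1.7324  1.3111] 0.0 0.25933615643270164
[ 0.1385  0.236  -0.0983 -0.0977 -1.5518  1.2825] 0.0 0.25622410428846776
[ 0.1874  0.0977 -0.257  -0.0582 -1.3711  1.2323] 0.0 0.25311205214423393
[ 0.2559 -0.0461 -0.4255 -0.     -1.1914  1.1479] 0.0 0.25000000000000006
shift [ 0.1413 -0.0108 -0.0009] rot [-0.0008 -0.0009  1.3171]
shift [ 0.1716  0.1053 -0.0009] rot [-0.0008 -0.0009  1.3171]
```

View pics/q4.png

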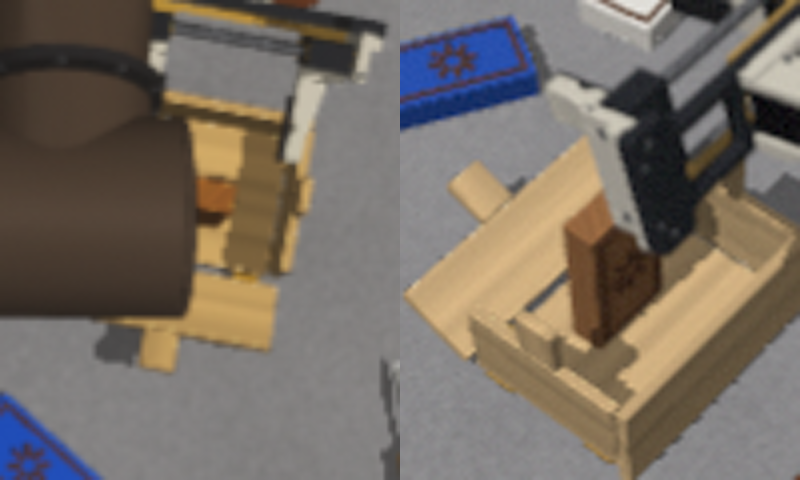

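The plaque stands upright and released in the q4 scene crop, at about (615,275). Now to the front tab.

```bash
python3 -m crank '[[0.141,-0.011,-0.001,-0.001,-0.001,1.317,0.6],[0.141,-0.011,-0.001,-0.001,-0.001,1.317,0.6],[0.141,-0.011,-0.001,-0.001,-0.001,1.317,0.6],[0.141,-0.011,-0.001,-0.001,-0.001,1.317,0.6],[0.141,-0.011,-0.001,-0.001,-0.001,1.317,0.6],[0.141,-0.011,-0.001,-0.001,-0.001,1.317,0.6],[0.141,-0.011,-0.001,-0.001,-0.001,1.317,0.6],[0.141,-0.011,-0.001,-0.001,-0.001,1.317,0.6],[0.141,-0.011,-0.001,-0.001,-0.001,1.317,0.6],[0.141,-0.011,-0.001,-0.001,-0.001,1.317,0.6]]' 12; python3 - <<'E'
from kin import *
p,A,ss=pose();print(ss["q"],ss["force"],ss["width"])
s=cam("scene");t=cam("top")
a=cv2.resize(t[0]["pixels"][150:270,320:420,::-1],None,fx=4,fy=4)
b=cv2.resize(s[0]["pixels"][170:290,250:350,::-1],None,fx=4,fy=4,interpolation=cv2.INTER_CUBIC);cv2.imwrite("pics/q5.png",np.hstack([a,b]))
M=down(-RT[:,1])
for z in (.13,.023):delta(tw([-.0655-.084*np.cos(.36),0.001,z]),M)
E
```

```text
t: 20.72
eef_pos: [0.4391, -0.0833, 0.2477]
ee_rot: [-1.407, 1.563, 3.139]
force: [0.1, 0.6, -0.9]
width: 0.0525
[ 0.2542 -0.038  -0.4225 -0.0021 -1.1936  1.1503] [ 0.0871  0.6181 -0.8606] 0.05250128035949473
shift [ 0.1175 -0.     -0.0009] rot [-0.0005  0.0014  0.0076]
shift [ 0.2245  0.0008 -0.001 ] rot [-0.0005  0.0014  0.0076]
```

View pics/q5.png

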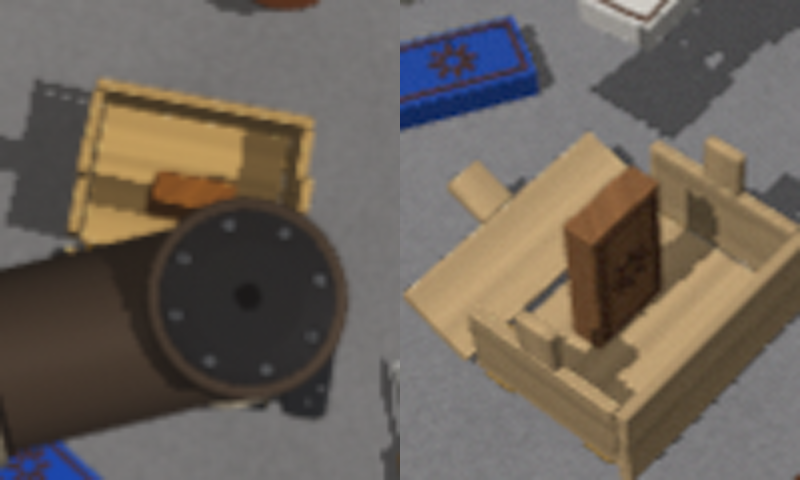

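```bash
python3 -m crank '[[0.06,0,-0.001,0,0,0.008,0.6],[0.12,0,-0.001,0,0,0.008,0.6],[0.18,0,-0.001,0,0,0.008,0.6],[0.2245,0.001,-0.001,0,0,0.008,0.6],[0.2245,0.001,-0.001,0,0,0.008,0.6],[0.2245,0.001,-0.001,0,0,0.008,0.6]]' 12; python3 - <<'E'
from kin import *
p,A,ss=pose();print(RT.T@(p-C),ss["force"],ss["width"])
s=cam("scene")
b=cv2.resize(s[0]["pixels"][170:290,220:350,::-1],None,fx=4,fy=4,interpolation=cv2.INTER_CUBIC);cv2.imwrite("pics/f1.png",b)
E
```

```text
t: 21.58
eef_pos: [0.4397, -0.0825, 0.0247]
ee_rot: [1.339, 1.567, -0.399]
force: [-0.1, 0.6, 0.2]
width: 0.0523
[-0.1428  0.0013  0.0247] [-0.0516  0.6434  0.1615] 0.0522884181957868
```

View pics/f1.png

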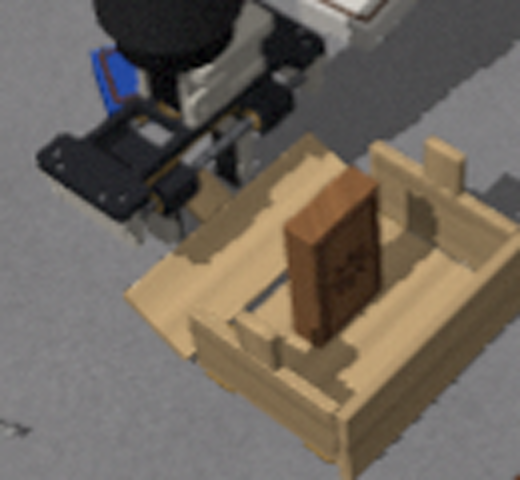

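```bash
python3 -m crank '[[0,0,0,0,0,0,0],[0,0,0,0,0,0,0],[0,0,0,0,0,0,0],[0,0,0,0,0,0,0]]' 12; python3 - <<'E'
from kin import *
p,A,s=pose();print(RT.T@(p-C),s["width"],A)
r=.0835;th0=.36
for th in np.r_[np.arange(.49,1.6,.135),1.6]:
    d=RT@[-r*np.cos(th)+r*np.cos(th0),0,r*np.sin(th)-r*np.sin(th0)]
    print(round(th,2),A.T@d)
E
```

```text
t: 22.12
eef_pos: [0.4386, -0.0837, 0.0245]
ee_rot: [1.144, 1.567, -0.593]
force: [3.0, -12.3, -0.4]
width: 0.0295
[-0.1437 -0.0001  0.0245] 0.0294748027621587 [[ 0.0035  0.9862 -0.1655]
 [-0.0024 -0.1655 -0.9862]
 [-1.      0.0039  0.0018]]
0.49 [-0.0099  0.0045  0.    ]
0.62 [-0.0194  0.0105  0.    ]
0.76 [-0.028   0.0177  0.0001]
0.9 [-0.0356  0.0261  0.0001]
1.03 [-0.042   0.0353  0.0001]
1.16 [-0.0471  0.0454  0.0001]
1.3 [-0.0508  0.056   0.0001]
1.44 [-0.0531  0.067   0.0001]
1.57 [-0.0538  0.0783  0.0002]
1.6 [-0.0537  0.0808  0.0002]
```

```bash
python3 -m crank '[[-0.0099,0.0045,0.001,0,0,0,0],[-0.0194,0.0105,0.001,0,0,0,0],[-0.028,0.0177,0.001,0,0,0,0],[-0.0356,0.0261,0.001,0,0,0,0],[-0.042,0.0353,0.001,0,0,0,0],[-0.0471,0.0454,0.001,0,0,0,0],[-0.0508,0.056,0.001,0,0,0,0],[-0.0531,0.067,0.001,0,0,0,0],[-0.0538,0.074,0.001,0,0,0,0],[-0.0538,0.08,0.001,0,0,0,0]]' 12
python3 -m crank '[[0,0.003,0,0,0,0,0],[0,0.005,0,0,0,0,0],[0,0.005,0,0,0,0,0]]' 12
python3 - <<'E'
from kin import *
p,A,s=pose();print(RT.T@(p-C),s["width"],s["force"])
s=cam("scene")
b=cv2.resize(s[0]["pixels"][170:290,220:350,::-1],None,fx=4,fy=4,interpolation=cv2.INTER_CUBIC);cv2.imwrite("pics/f2.png",b)
E
```

```text
t: 23.38
eef_pos: [0.517, -0.0973, 0.0783]
ee_rot: [0.972, 1.568, -0.766]
force: [-4.0, -5.4, 2.7]
width: 0.03
t: 23.75
eef_pos: [0.5189, -0.0977, 0.0779]
ee_rot: [-1.068, 1.568, -2.807]
force: [-11.7, 1.5, 10.0]
width: 0.0301
[-0.0622 -0.0006  0.0779] 0.030064582195230713 [-11.6684   1.5148  10.0365]
```

View pics/f2.png

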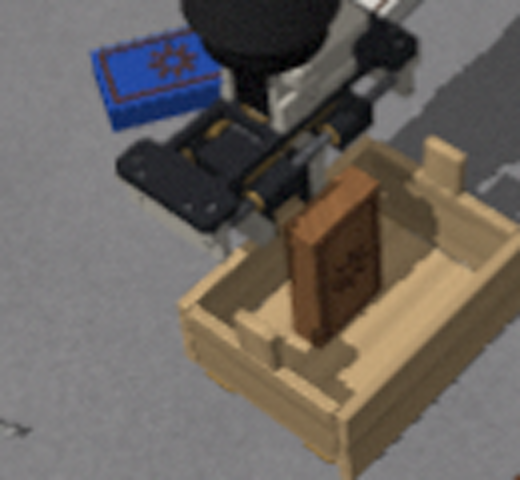

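The front wall is up against its stop (about 12 N) and the plaque still stands. Releasing and rising.

```bash
python3 -m crank '[[0,-0.004,0,0,0,0,0.3],[0,-0.005,0,0,0,0,0.5],[0,-0.005,0,0,0,0,0.6],[0,-0.005,0,0,0,0,0.6],[-0.03,-0.005,0,0,0,0,0.6],[-0.08,-0.005,0,0,0,0,0.6],[-0.14,-0.02,0,0,0,0,0.6],[-0.2,-0.06,0,0,0,0,0.6],[-0.2,-0.1,0,0,0,0,0.6],[-0.2,-0.1,0,0,0,0,0.6]]'
python3 - <<'E'
from kin import *
p,A,ss=pose();print(p,ss["width"],ss["force"])
s=cam("scene");t=cam("top")
b=cv2.resize(s[0]["pixels"][180:290,250:350,::-1],None,fx=5,fy=5,interpolation=cv2.INTER_CUBIC);a=cv2.resize(t[0]["pixels"][150:260,310:430,::-1],None,fx=4,fy=5);cv2.imwrite("pics/f3.png",cv2.resize(np.hstack([a,b]),(800,450)))
cv2.imwrite("pics/sc_end.png",s[0]["pixels"][:,:,::-1]);cv2.imwrite("pics/top_end.png",t[0]["pixels"][:,:,::-1])
E
```

```text
t: 25.05
eef_pos: [0.4213, -0.0804, 0.2797]
ee_rot: [1.84, 1.563, 0.103]
force: [1.1, 0.4, 0.2]
width: 0.0526
[ 0.4213 -0.0804  0.2797] 0.05262979968495158 [1.1448 0.3615 0.1961]
```

View pics/f3.png

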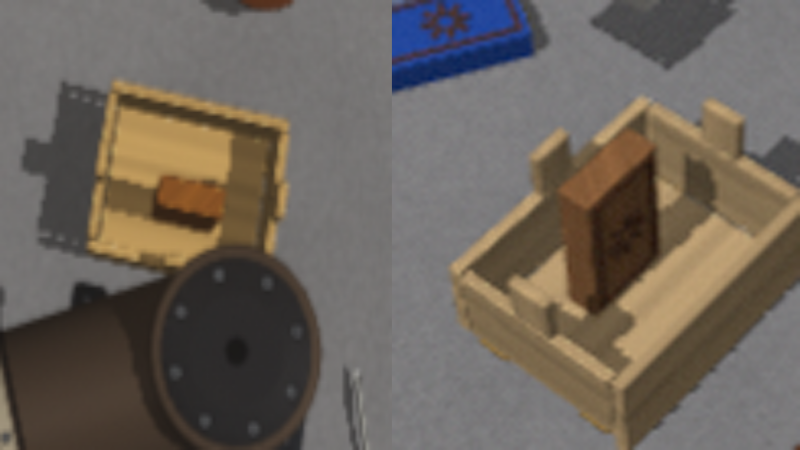

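View pics/top_end.png

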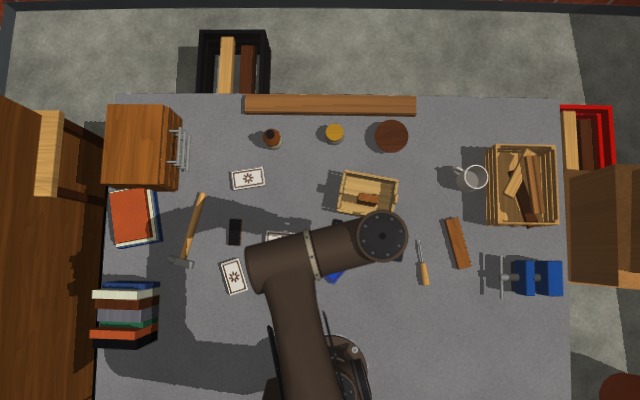

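Quick numeric check: overlay the expected upright tab-top and plaque-top corners, and then the same for walls 7° short.

```bash
python3 - <<'E'
from kin import *
s=cam("scene")
im=cv2.resize(s[0]["pixels"][180:290,250:350,::-1],None,fx=6,fy=5.4 if 0 else 5,interpolation=cv2.INTER_CUBIC).copy()
def dr(P,col):
    for u,v in proj(s,[tw(x) for x in P]): cv2.circle(im,(int((u-250)*6+3),int((v-180)*5+2)),3,col,-1)
def wall(th,n):
    r=np.array([np.cos(th),np.sin(th)]);t=np.array([-np.sin(th),np.cos(th)])*.0045
    out=[]
    for sg in(1,-1):
        h=r*.1+t*sg
        for w in(-.015,.015):
            o=.0855 if n!='F' else .0655
            d=o+h[0];z=.008+h[1]
            out.append({'L':[w,d,z],'R':[w,-d,z],'F':[-d,w,z]}[n])
    return out
for n in 'LRF': dr(wall(1.571,n),(0,255,0));dr(wall(1.45,n),(0,0,255))
cv2.imwrite("pics/chk.png",im)
E
```

```text
(no output)
```

View pics/chk.png

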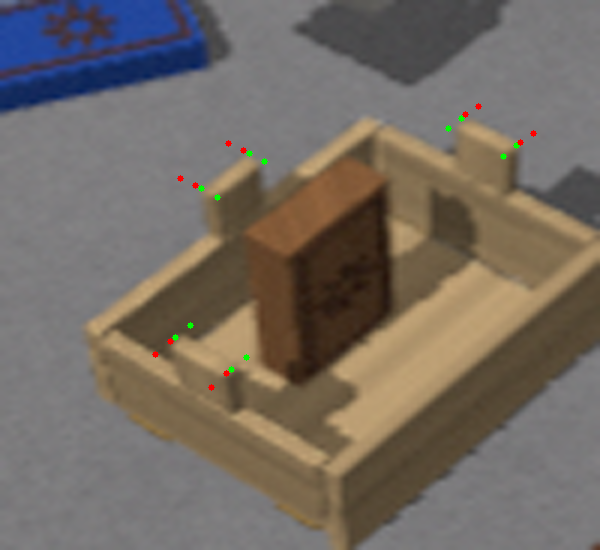

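```bash
python3 - <<'E'
import cv2,numpy as np
s=cv2.imread("pics/sc_end.png")
L=[s[195:225,320:350],s[203:233,278:308],s[240:270,272:302]]
cv2.imwrite("pics/tabs.png",np.hstack([cv2.resize(x,None,fx=8.8,fy=8.8,interpolation=cv2.INTER_NEAREST) for x in L]))
E
```

```text
(no output)
```

View pics/tabs.png

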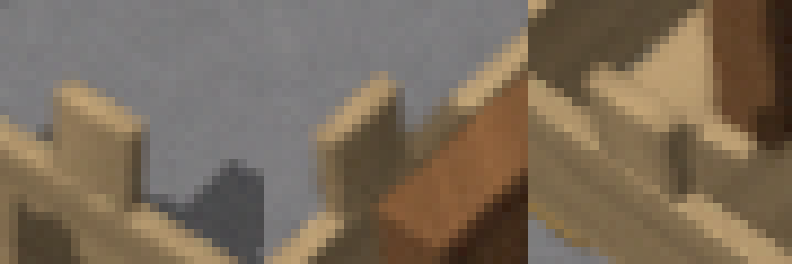

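```bash
python3 - <<'E'
from kin import *
t=cam("top");s=cam("scene")
p,A,ss=pose();print(ss["force"],ss["t"])
a=cv2.imread("pics/top0.png").astype(int);b=t[0]["pixels"][:,:,::-1].astype(int)
for n,(x0,y0,x1,y1) in dict(mug=(455,160,490,192),oil=(260,125,285,152),bowl=(372,118,412,155),wax=(324,122,346,145),gouge=(412,238,432,286),blank=(442,215,472,270),mallet=(165,190,207,270)).items():
    print(n,np.abs(a-b)[y0:y1,x0:x1].mean().round(1))
print(job_done())
E
```

```text
[ 0.9766 -0.0238 -0.8547] 25.3
mug 1.3
oil 1.2
bowl 0.9
wax 1.3
gouge 6.1
blank 1.5
mallet 34.2
the job is handed in; nothing more can be done
None
```

I finished all three steps and handed the job in at 25.3 s of the 69 s. `job_done()` reports no verdict.

**What I did:**
- I swung the right and then the left wall up by their tabs and pressed each home with about 14–15 N.
- I gripped the brown carved plaque across its 64 mm width, turned it 90°, stood it on a short end on the tray floor and let go.
- I then swung the front wall up to its stop, with about 12 N on it, let go and backed off.

**Last checks:**
- **Plaque:** the final pictures show it standing upright in the closed tray, with its broad faces roughly parallel to the back wall. I judged this by eye only.
- **Walls:** all three look flush and upright. The overlay check was only rough. It put the left tab up to about 0.05 rad short of upright, while a single-view measurement taken earlier, just after that wall was raised, put it within about 2 mm. Either is inside the limit.
- **Gripper:** clear of everything, with about 1 N of force left on it.
- **Bystanders:** the before/after image difference was near zero for the mug, oil, bowl, wax and blank. It was larger for the gouge (6.1) and the mallet (34.2). Both appear to be in their starting places in the final top view, so I put the difference down to the arm's moved shadow, but I did not measure their positions.

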